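# Throw the toggle clamp shut with the extension bar

### The job

Clamp the lidded tin down: take the square extension bar from its rest, push it well home over the short lever of the toggle clamp, and swing the lever down with it, past its dead point, until it snaps over to its stop; do not bear down hard on it once it is home. Then draw the bar off and lay it back in both saddles of its rest, as it lay. Move the lever only with the bar, never with the gripper, and leave the other things on the bench where they are.

Things in the scene. Friction and masses are not known exactly. Their poses are not given: they have to be found in the camera images.
- clamp: Fixed steel toggle clamp: base plate 150x90x6 mm, column, bridge, two upright cheeks (top 157 mm high, 46 mm wide) and a lidded steel tin, 70 mm wide, under its plunger. Origin: on the bench under the lever's pivot; x the way the lever sticks out (away from the robot, turned up to 0.35 rad either way), y along its hinge, z up. It stands left or right of the middle, bar_rest on the other side.
- toggle_lever (a joint): Lever angle (rad); the lever's elevation above level is 0.80 minus this. It starts open, at its upper stop, 0. Pushed down it meets a spring, rising to about 1.7 N m near 0.3 and falling to nothing at the dead point, 0.72; let go before that, it springs back open. Past it, it snaps by itself to a hard stop at 0.86, about level, and is held there with about 0.7 N m.
- lever_arm: The lever itself: a short bare steel stub, 11 mm wide (along the hinge) and 10 mm thick, running from 6 to 80 mm from the pivot, its last 6 mm tapered to 8x7 mm. Origin on the pivot axis; x along the stub to its tip, y along the hinge.
- lever_pivot (a point): Point on the lever's pivot axis, in the middle of the stub's width, 140 mm above the bench; turns with the lever; x along the stub towards its tip.
- lever_tip (a point): Centre of the stub's end face, 80 mm from the pivot; same axes.
- bar: Loose square extension bar 22x22x190 mm, 0.25 kg, steel with a black grip on the half away from its socket. Origin at its centre, which is within 10 mm of its balance point; x along it. The end at x = -95 mm is an open socket, 16x16 mm inside, 50 mm deep: it goes over the lever stub with 2.5 to 3 mm to spare. Fully on, its mouth is 30 mm from the pivot. Starts in bar_rest, socket to the robot.
- bar_mouth (a point): Centre of the bar's open socket end, 95 mm from the bar's centre; same axes as the bar.
- bar_rest: Fixed grey plastic rest: strip 190x40x8 mm with two saddles, 14 mm thick, 40 and 170 mm from its origin along x, each with a slot 27 mm wide with flared lips (52 mm wide and 51 mm high over all); slot floor 30 mm above the bench. Origin on the bench near its robot end; x along the bar, away from the robot, z up.
- rest_seat (a point): Where the bar's centre lies in the rest, 41 mm above the bench, midway in the rest (100 mm from its origin); same axes as bar_rest.
- wash_bottle: Bystander: squeeze bottle with a red screw cap and angled spout, 58x86x145 mm, loose on the bench. Origin at the centre of its underside, z up.
- beaker: Bystander: small beaker with two clips standing in it, 46x67x92 mm, loose on the bench. Origin at the centre of its underside, z up.
- clear_c: Bystander: clear stoppered reagent bottle, 44x44x98 mm, loose on the bench. Origin at the centre of its underside, z up.
- erlenmeyer: Bystander: conical flask, 63x63x112 mm, loose on the bench. Origin at the centre of its underside, z up.
- strip_booklets: Bystander: small pile of test-strip booklets, 48x53x9 mm, loose on the bench. Origin at the centre of its underside, z up.
- sample_cup: Bystander: small grey-white open cup, 38x38x37 mm, loose on the bench. Origin at the centre of its underside, z up.
- vol_flask: Bystander: slender long-necked volumetric flask, 49x49x185 mm, loose on the bench. Origin at the centre of its underside, z up.
Things that resemble listed ones, but are neither listed nor needed, are in the scene too. There is more than one size of the clamp; the job needs the larger.

How it is judged:
By the outcome, as a careful person would: the job done as asked, in the order asked, and still so for the second after the job is handed in, with the robot touching nothing.
It also fails if it takes over 53 s, if anything falls off the work surface, if the arm or the gripper's body presses on something with over 40 N, if the wrist force passes 120 N, or if a joint passes its speed limit or range.

### The arm

A 6-joint arm with a two-finger parallel gripper is mounted at the origin on a cart in front of the work surface, level with it; the furniture and walls round the work are solid. World frame = base frame: x ahead of the robot, y to its left, z up, the work surface at z = 0. Lengths are in mm, angles in rad, forces in N, time in s.
With the tool pointing down it reaches from about 350 to 775 mm from the base axis. Payload 7.3 kg.
Tool frame: the origin (TCP) lies at the very end of the fingers, on their centre line; the grasp point (between the pads) lies 19 mm behind it (bot.tcp_to_grasp is the distance from the TCP to the grasp point, in mm); z points along the fingers, y is the direction in which the jaws open and shut (so a half turn about z gives the same grasp; the last joint's range is limited). The gripper opens to 92 mm and grips with 3 to 60 N. Pads are 19 mm wide; open, the fingers measure 130 mm over their backs; the gripper's body (75 mm by 190 mm) begins 47 mm behind the grasp point.
Start: joints at [-1.394, 0.342, 1.524, -0, 1.275, -0.146], TCP at [166.565, -497.897, 226.741] pointing down, gripper open.
Joint ranges: [-2.53, 2.53], [-0.77, 2.02], [0.04, 2.7], [-1, 4.14], [0.28, 2.66], [-3.11, 3.11]. Speed limits (rad/s): [2.57, 2.57, 3.14, 3.14, 3.14, 3.14].

### API

Orientations are given as [roll, pitch, yaw] about the fixed x, y, z axes, in that order (R = Rz(yaw) Ry(pitch) Rx(roll)).
In Python, from plant import bot gives the robot as it stands. The module is installed in compiled form; this text tells all that it offers.
- The arm moves only by the tool carry_out, never from a script. Its argument "motion" is a list of rows, each a list of 5 numbers: the closure, from 0 (fully open) to 1 (shut), then the shift along the tool's x, y, z in mm, then the turn about the tool's z in degrees. In form: [[claw, dx, dy, dz, spin], ...]. A call has 1 to 10 rows; each row is the pose to reach, as a shift and turn from the pose measured when the call began, along the tool's axes at that moment; what a row does not reach only later rows make up. A row lasts 1/8 s, in which the tool goes at most 62.5 mm and 10.7 degrees, less where a joint would pass 70% of its speed; a pose out of reach is approached as far as the arm can. A call with a gripper value outside its range is refused whole. The fingers move at their own pace and stop on an object; the grip force is fixed at half the most. Time passes only in rows, so rows that repeat a pose let the fingers close. It gives the time, the measured TCP pose, the force and the opening at its end, in the units of the state.
- bot.get_obs(): the state, without advancing time (a new reading comes with each control period).
- bot.capture(name): name is "side" or "top" or "wrist"; returns a dict with "color" (400x640x3 uint8, red, green, blue), "depth" (400x640 float32, mm along the optical axis (not along the pixel's ray), 0 where there is no reading), "K" (3x3 intrinsics, pixels), "camera_from_world" (4x4, takes a point from world to camera coordinates). Camera axes: x right, y down, z forward; pixel columns grow to the right and rows downward; lengths in mm; the calibration is good to about 2 mm. A picture is of the moment at which its call begins.
- bot.close_job(): hands the job in, once; it reports no verdict.
The state is a dict: "time": time; "joint_positions": joint angles; "dq": joint speeds; "tau": joint torques, N m; "tool_pos": TCP position; "tcp_rot": TCP orientation; "contact_force": force on the tool from outside, world axes, zero at the start; "moment": the same for the moment, N m; "grip_width": finger opening in mm.
Only numpy, scipy, OpenCV 4.12 (cv2) and the standard library are available. Lean on these libraries where they do the work, as an engineer would, in place of code of your own. Each camera call takes 0.05 s, during which the arm holds its last target.

## Working session

There is one attempt and no reset: what is moved stays moved. The work goes in short steps, Python scripts to look and compute and a tool call to move; the robot and the scene stay as the last step left them, time stands still between calls to the robot, and variables do not carry over. Pictures are saved under pics/ and viewed, and the job is handed in when it is done.

Besides the shell and the picture viewer there is one more tool, called after "Emit:" by a JSON object that holds its "method" and its "body". carry_out: Moves the arm, as the interface text tells. Its arguments: {"type":"object","properties":{"motion":{"type":"array","items":{"type":"array","items":{"type":"number"}}}},"required":["motion"]}

```bash
mkdir -p pics; ls; python3 - <<'E'
from plant import bot
import cv2,numpy as np
print(bot.get_obs())
for n in ("side","top","wrist"):
    c=bot.capture(n); cv2.imwrite(f"pics/{n}0.png",c["color"][:,:,::-1]); np.savez(f"{n}0.npz",**c)
    T=np.linalg.inv(c["camera_from_world"]); print(n,c["K"].tolist(),T.round(3).tolist())
E
```

```text
pics
{'time': 0.0, 'joint_positions': array([-1.39401221e+00,  3.42729520e-01,  1.52499563e+00, -3.08905251e-05,
        1.27539508e+00, -1.46021336e-01]), 'dq': array([ 0.00158179,  0.00073888,  0.0005679 , -0.00143416, -0.00010271,
       -0.0006189 ]), 'tau': array([-2.60078123e-03, -4.31249964e+01, -2.44226450e+01,  7.14260526e-02,
        5.58605546e-02, -1.40630409e-04]), 'tool_pos': array([ 166.47565701, -497.48704994,  226.04889964]), 'tcp_rot': array([-3.14007704e+00, -1.93041503e-04,  3.22814322e-01]), 'contact_force': array([ 0.19520993, -0.2195354 ,  1.07074413]), 'moment': array([-0.02657618, -0.00183025,  0.02390937]), 'grip_width': 91.57519367863478}
side [[414.2818224615174, 0.0, 317.73319251490915], [0.0, 414.2818224615174, 203.6520671377937], [0.0, 0.0, 1.0]] [[-0.958, -0.097, 0.27, 202.837], [-0.287, 0.356, -0.889, 1131.892], [-0.01, -0.929, -0.369, 598.026], [0.0, 0.0, 0.0, 1.0]]
top [[385.6927639673144, 0.0, 313.7967603359388], [0.0, 385.6927639673144, 200.87312718267015], [0.0, 0.0, 1.0]] [[-0.008, -0.981, 0.193, 326.063], [-1.0, 0.003, -0.022, 22.433], [0.021, -0.193, -0.981, 1170.373], [0.0, 0.0, 0.0, 1.0]]
wrist [[330.4248783445701, 0.0, 316.51612011356883], [0.0, 330.4248783445701, 196.51040902481176], [0.0, 0.0, 1.0]] [[0.318, -0.907, -0.276, 239.969], [-0.948, -0.304, -0.091, -472.975], [-0.002, 0.291, -0.957, 384.568], [0.0, 0.0, 0.0, 1.0]]
```

View pics/top0.png

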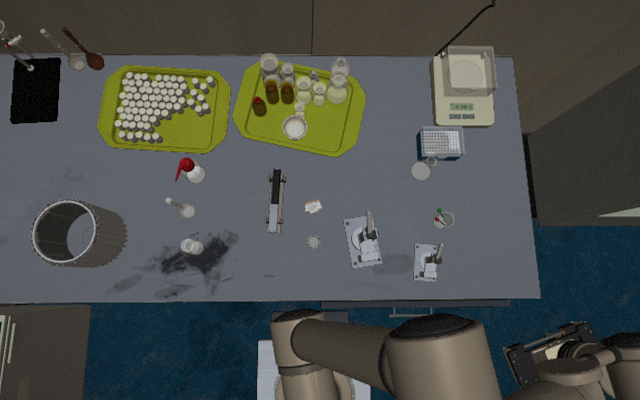

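View pics/side0.png

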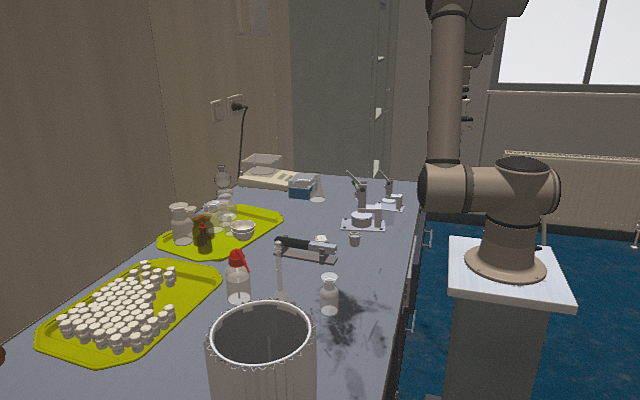

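View pics/wrist0.png

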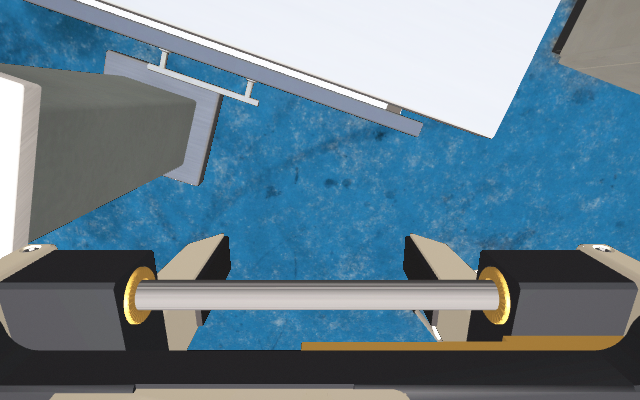

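Bench seen from above: the bar lies in its rest at about (276,200), socket at the robot end. The larger clamp is at (364,240) and the smaller one at (428,262). The strip booklets (313,206) and sample cup (313,242) sit between the rest and the clamp. I'll use depth for a first estimate of positions.

```bash
cat > h.py <<'E'
import numpy as np,cv2
from scipy.spatial.transform import Rotation as R
def pts(c):
    d=c["depth"].astype(float);K=c["K"];v,u=np.mgrid[:400,:640]
    P=np.stack([(u-K[0,2])*d/K[0,0],(v-K[1,2])*d/K[1,1],d,np.ones_like(d)],-1)
    W=P@np.linalg.inv(c["camera_from_world"]).T
    W=W[...,:3]; W[d<=0]=np.nan
    return W
def ray(c,u,v,z):
    K=c["K"];T=np.linalg.inv(c["camera_from_world"])
    r=T[:3,:3]@[(u-K[0,2])/K[0,0],(v-K[1,2])/K[1,1],1];o=T[:3,3]
    return o+r*(z-o[2])/r[2]
def proj(c,p):
    q=c["camera_from_world"]@np.r_[p,1];q=c["K"]@q[:3];return q[:2]/q[2]
def delta(obs,target,yaw=None):
    """shift in tool axes from measured pose to target TCP (mm), and spin deg"""
    r=R.from_euler('xyz',obs["tcp_rot"]);d=r.inv().apply(np.array(target)-obs["tool_pos"])
    s=None
    if yaw is not None:
        y=r.as_matrix()[:2,1];ax=np.array([-np.sin(yaw),np.cos(yaw)])  # wanted jaw line
        cur=np.arctan2(y[1],y[0]);w=np.arctan2(ax[1],ax[0])
        e=(w-cur+np.pi/2)%np.pi-np.pi/2
        s=-np.degrees(e)
    return d.round(1),s
E
python3 - <<'E'
from h import *
c=dict(np.load("top0.npz"));W=pts(c)
im=c["color"]
a=cv2.resize(im[150:290,230:460,::-1],None,fx=3.4,fy=3.4,interpolation=cv2.INTER_CUBIC);cv2.imwrite("pics/crop1.png",a)
for n,(u,v) in dict(barfar=(276,172),barmouth=(274,230),lev=(370,213),piv=(365,238),base=(350,225),bk=(313,206),cup=(313,242)).items():
    print(n,W[v,u].round(0),ray(c,u,v,0).round(0))
# heightmap
z=W[...,2]
for v in range(200,272,4): print(v,[int(x) if x==x else -1 for x in z[v,340:392:3]])
E
```

```text
barfar [634. 109.  54.] [649. 114.   0.]
barmouth [460. 113.  55.] [466. 118.   0.]
lev [ 485. -144.  196.] [ 518. -177.    0.]
piv [ 432. -145.   91.] [ 441. -159.    0.]
base [ 480. -114.    6.] [ 481. -114.    0.]
bk [537.  -1.  16.] [540.  -2.   0.]
cup [427.  -0.  31.] [429.  -1.   0.]
200 [-1, -3, 0, 0, 2, 3, 0, -2, 1, 0, 1, 3, 1, 0, 1, 0, 1, 3]
204 [-1, -1, 0, 1, -1, -1, 0, 2, -2, -3, 3, 0, 1, 2, -1, 6, 0, -2]
208 [-1, -1, 1, 3, 3, 0, 0, 2, 3, 4, 0, 2, 3, 0, 6, 4, 1, -1]
212 [0, 4, 5, 0, 3, 3, 0, 0, 3, 197, 197, 2, -4, 0, 0, 0, -4, 0]
216 [0, -2, -1, -4, 4, -3, 0, 8, 4, 194, 191, 2, 0, 3, 0, 2, 0, 0]
220 [0, 4, 6, 3, 5, 5, 6, 2, 9, 183, 177, -2, 5, 3, 0, 2, 4, 1]
224 [1, 4, 8, 4, 6, 8, 5, 5, 6, 170, 173, 4, -1, -1, 3, 2, -1, 1]
228 [3, 4, 7, 8, 5, 11, 46, 45, 121, 159, 165, 7, 2, 5, 0, 4, 1, 1]
232 [-3, -2, 3, 6, 6, 42, 44, 136, 70, 150, 151, 140, 156, -1, 2, -2, 0, -2]
236 [-1, -1, 3, 4, 43, 44, 75, 148, 156, 144, 152, 113, 154, -2, 1, -1, -1, 0]
240 [1, -1, 0, 3, 44, 44, 60, 106, 70, 70, 74, 42, 7, 4, 0, 0, 1, 2]
244 [0, 3, 6, 5, 11, 40, 47, 76, 73, 71, 74, 74, 3, 2, 0, 0, -1, 0]
248 [-1, 0, 5, 4, 7, 4, 45, 70, 74, 75, 75, 76, 8, 0, 2, 1, -2, 1]
252 [1, 0, -1, 1, 4, 5, 9, 70, 74, 73, 78, 76, 77, 7, 2, -1, 1, -4]
256 [0, 2, 0, 2, 8, 5, 31, 79, 78, 76, 73, 76, 76, 8, 0, 1, 0, 2]
260 [1, 0, 2, 4, 4, 10, 17, 75, 74, 76, 9, 6, 7, 8, -1, -1, 2, 0]
264 [1, 3, 0, 1, 5, 12, 5, 9, 5, 4, 5, 4, 0, 2, 2, 0, -2, 4]
268 [2, 0, -1, 0, 3, 0, 0, 0, 0, 4, 2, 2, 0, 5, 1, 3, 1, 3]
```

View pics/crop1.png

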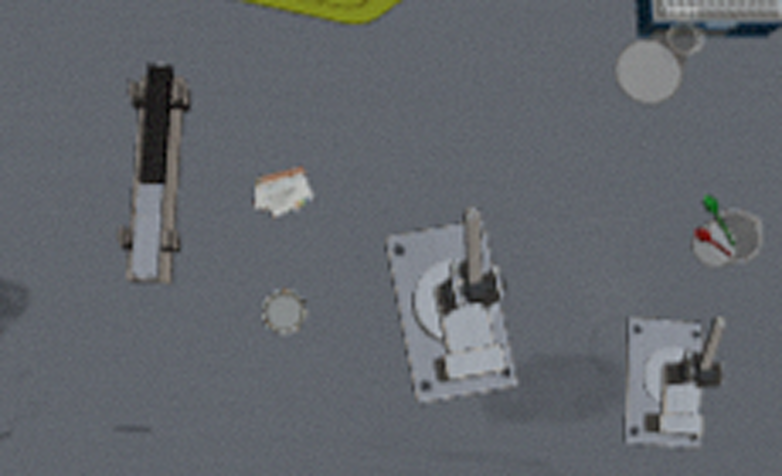

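The lever tip reads about 197 mm high and the bar top about 54, which match what's expected for the larger clamp and the bar. Next I'll move over the clamp for a wrist view.

```bash
python3 - <<'E'
from h import *
from plant import bot
o=bot.get_obs()
print(delta(o,[166,-497,310],0),delta(o,[470,-140,310],0))
E
```

```text
(array([ -0.3,  -0.8, -83.8]), np.float64(18.49720690795922)) (array([ 401.3, -242.9,  -83.5]), np.float64(18.49720690795922))
```

Emit:
{"method": "carry_out", "body": {"motion": [[0,0,0,-60,0],[0,40,-30,-84,0],[0,90,-65,-84,5],[0,150,-100,-84,10],[0,205,-130,-84,18.5],[0,260,-160,-84,18.5],[0,310,-195,-84,18.5],[0,360,-220,-84,18.5],[0,401,-243,-84,18.5],[0,401,-243,-84,18.5]]}}

```text
time: 1.4
tool_pos: [471.1, -137.5, 310.0]
tcp_rot: [-3.14, 0.001, 0.005]
contact_force: [-0.2, -0.2, -0.2]
grip_width: 91.6
```

```bash
python3 - <<'E'
from h import *
from plant import bot
o=bot.get_obs();print(o["time"],o["tool_pos"],o["tcp_rot"],o["joint_positions"])
c=bot.capture("wrist"); cv2.imwrite("pics/w1.png",c["color"][:,:,::-1]); np.savez("w1.npz",**c)
E
```

```text
1.4 [ 471.1115391  -137.46147579  309.97596827] [-3.13956421e+00  7.48712783e-04  4.78989865e-03] [-0.44120243  0.22528066  1.45648846  0.00151614  1.46137411  1.12463802]
```

View pics/w1.png

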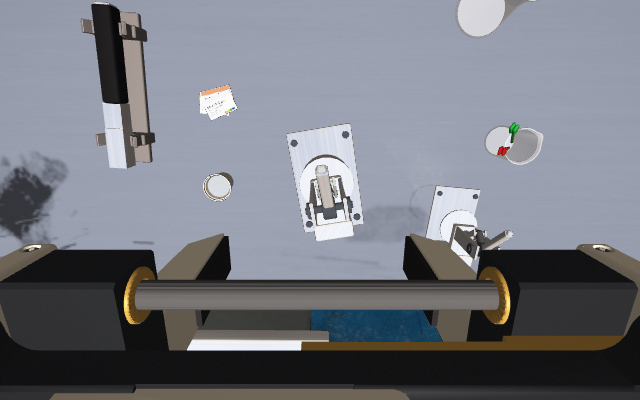

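Both the clamp and the bar are in view. The clamp plate is around (325,180) with the lever tip near (321,170), and the bar runs from (105,5) to (118,167). I'll enlarge both regions.

```bash
python3 - <<'E'
import cv2
im=cv2.imread("pics/w1.png")
a=cv2.resize(im[110:250,265:385],None,fx=4.2,fy=4.2,interpolation=cv2.INTER_CUBIC)
b=cv2.resize(im[0:180,70:170],None,fx=3.2,fy=3.2,interpolation=cv2.INTER_CUBIC)
cv2.imwrite("pics/w1a.png",a);cv2.imwrite("pics/w1b.png",b)
E
```

```text
(no output)
```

View pics/w1a.png

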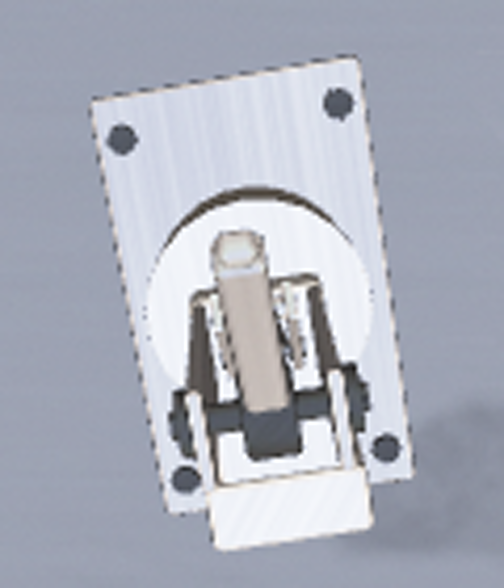

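View pics/w1b.png

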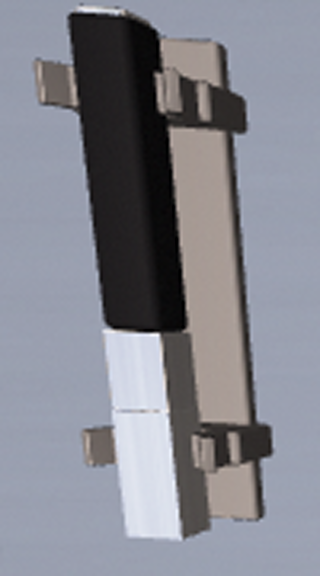

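```bash
python3 - <<'E'
from h import *
c=dict(np.load("w1.npz"));W=pts(c)
cr=[(286.9,133.3),(350.2,123.6),(363.1,223.8),(304.3,232.6)]
P=np.array([ray(c,u,v,6) for u,v in cr]);print(P.round(1))
print("sides",[np.linalg.norm(P[i]-P[(i+1)%4]).round(1) for i in range(4)],"ctr",P.mean(0).round(1))
l=P[0]-P[3]+P[1]-P[2];print("yaw",np.arctan2(l[1],l[0]))
t=ray(c,321.7,169.5,197.4);print("tip",t, "depth",W[167:173,319:325,2].mean())
b=[(108.1,168.1),(127.2,168.7),(91.9,4.7)]
B=np.array([ray(c,u,v,52) for u,v in b]);print(B.round(1),np.linalg.norm(B[0]-B[1]),np.linalg.norm(B[0]-B[2]))
d=B[2]-B[0];print("baryaw",np.arctan2(d[1],d[0]))
# bar top by depth
m=(abs(W[...,2]-52)<5)&(W[...,0]>420)&(W[...,0]<680)&(W[...,1]>80)&(W[...,1]<150)
q=W[m][:,:2].astype(np.float32);print(len(q),cv2.minAreaRect(q),q.mean(0),np.median(W[m][:,2]))
# same from top cam
c=dict(np.load("top0.npz"));W=pts(c)
m=(abs(W[...,2]-53)<5)&(W[...,0]>420)&(W[...,0]<680)&(W[...,1]>80)&(W[...,1]<150)
q=W[m][:,:2].astype(np.float32);print(len(q),cv2.minAreaRect(q),q.mean(0),np.median(W[m][:,2]))
E
```

```text
[[ 498.7  -95.9    6. ]
 [ 512.3 -183.     6. ]
 [ 365.1 -207.5    6. ]
 [ 350.3 -119.2    6. ]]
sides [np.float64(88.1), np.float64(149.2), np.float64(89.5), np.float64(150.2)] ctr [ 431.6 -151.4    6. ]
yaw 0.16006698997665564
tip [ 489.63019477 -141.67580279  197.4       ] depth 198.86241675336382
[[458.2 130.7  52. ]
 [457.6 106.3  52. ]
 [644.9 115.5  52. ]] 24.465498826145467 187.25893978138856
baryaw -0.08166132522496358
3615 ((553.5878295898438, 111.57768249511719), (53.82429122924805, 190.4313201904297), 85.83819580078125) [558.94147 110.65149] 52.160943653319464
508 ((553.733642578125, 114.53449249267578), (50.75168991088867, 189.4302520751953), 86.42210388183594) [551.2081  114.22706] 52.775758397005234
```

Cross-checks hold: the plate measures 149×89, and the tip and plate agree with the pivot at (434.6,-150.5) and yaw 0.16. I'll go over the bar and look closer.

```bash
python3 - <<'E'
from h import *
from plant import bot
o=bot.get_obs()
print(delta(o,[560,111,190],-.073))
E
```

```text
(array([  90.8, -249.4,  120.2]), np.float64(4.361532347469325))
```

Emit:
{"method": "carry_out", "body": {"motion": [[0,20,-55,0,4.4],[0,40,-110,0,4.4],[0,60,-165,30,4.4],[0,80,-215,60,4.4],[0,91,-249,95,4.4],[0,91,-249,120,4.4],[0,91,-249,120,4.4]]}}

```text
time: 2.33
tool_pos: [558.8, 109.4, 188.3]
tcp_rot: [-3.141, 0.006, -0.075]
contact_force: [-0.5, -0.4, 0.5]
grip_width: 92.0
```

```bash
python3 - <<'E'
from h import *
from plant import bot
o=bot.get_obs();print(o["time"],o["tool_pos"],o["tcp_rot"],o["joint_positions"])
c=bot.capture("wrist"); cv2.imwrite("pics/w2.png",c["color"][:,:,::-1]); np.savez("w2.npz",**c)
W=pts(c)
for v in range(20,300,20): print(v,[int(x) if x==x else -1 for x in W[v,280:365:5,2]])
E
```

```text
2.325 [558.8352899  109.44983922 188.26359016] [-3.14140506  0.00647526 -0.07459249] [5.82473655e-02 4.58339971e-01 1.45270901e+00 1.10456943e-03
 1.23693723e+00 1.70327149e+00]
20 [0, 0, 0, 0, 0, 1, 0, 0, 0, 0, 1, 0, 1, 0, 0, 0, 0]
40 [0, 0, 0, 1, 0, 1, 0, 0, 0, 1, 0, 0, 0, 0, 0, 0, 0]
60 [0, 0, 0, 0, 0, 0, 0, 0, 0, 0, 0, 0, 0, 0, 1, 1, 0]
80 [1, 0, 0, 1, 0, 48, 49, 50, 49, 1, 1, 0, 0, 0, 0, 0, -1]
100 [0, 0, 0, 8, 51, 51, 52, 53, 53, 8, 8, 0, 1, 1, 1, 0, 0]
120 [0, 1, 0, 8, 50, 52, 52, 52, 51, 8, 8, 1, 0, 1, 0, 0, 0]
140 [0, 0, 0, 9, 8, 53, 52, 52, 52, 9, 7, 0, 0, 0, 1, 0, 0]
160 [0, 1, 0, 7, 8, 52, 52, 53, 52, 51, 8, 1, 1, 0, 0, 1, 0]
180 [0, 0, 2, 0, 8, 53, 52, 52, 52, 50, 8, 0, 0, 0, 1, 0, 0]
200 [0, 0, 0, -1, 9, 51, 51, 52, 53, 50, 7, 0, 2, 0, 2, 0, -1]
220 [0, 1, 1, 0, 8, 51, 53, 51, 52, 53, 9, 2, 0, 0, 0, 1, 0]
240 [0, 0, 48, 48, 44, 51, 52, 52, 52, 52, 44, 49, 50, 0, 1, 0, 0]
260 [0, 0, 0, 1, 0, 52, 52, 52, 52, 52, 0, 1, 0, 0, 0, 1, 0]
280 [266, 266, 266, 266, 266, 266, 267, 265, 266, 267, 265, 266, 267, 266, 265, 267, 266]
```

View pics/w2.png

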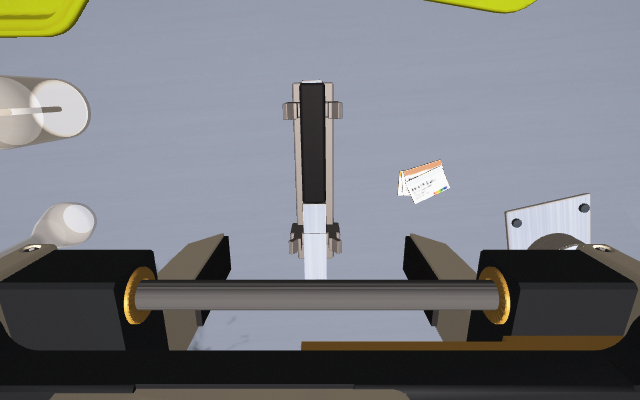

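The bar is straight ahead: black half between rows 82 and 205, saddles at about rows 110 and 238. Now I'll fit its axis.

```bash
python3 - <<'E'
from h import *
from plant import bot
c=dict(np.load("w2.npz"));W=pts(c);z=W[...,2]
L=[]
for v in list(range(130,225,4)):
    u=np.where((z[v,285:345]>47)&(z[v,285:345]<57))[0]+285
    a=ray(c,u.min()-.0,v,52);b=ray(c,u.max()+1-.0,v,52);L.append(np.r_[(a+b)/2,abs(a[1]-b[1])])
L=np.array(L);p=np.polyfit(L[:,0],L[:,1],1);print("yaw",np.arctan(p[0]),"width",L[:,3].mean())
col=[v for v in range(60,110) if 45<z[v,313]<57];print("far rows",col[0])
f=ray(c,313,col[0],52);print("far",f)
# saddles: points left/right with z 47-52
for (v0,v1) in ((90,125),(225,255)):
    for u0,u1 in ((280,297),(332,346)):
        m=(z[v0:v1,u0:u1]>44)&(z[v0:v1,u0:u1]<56)
        Q=W[v0:v1,u0:u1][m];print("saddle",Q.min(0).round(1),Q.max(0).round(1),Q.mean(0).round(1))
yaw=np.arctan(p[0])
for s in (0,45): 
    x=f[0]-(95-s)*np.cos(yaw);print(s,x,np.polyval(p,x))
x=f[0]-50*np.cos(yaw)
o=bot.get_obs()
print(delta(o,[x,np.polyval(p,x),22],yaw))
E
```

```text
yaw -0.05901008607733187 width 21.82246815067124
far rows 80
far [648.20685731 105.47103256  52.        ]
saddle [617.7 122.1  44. ] [631.5 134.2  53.4] [624.5 128.3  48.5]
saddle [615.3  82.8  44.3] [629.1  91.1  52.8] [622.3  87.   49.5]
saddle [487.6 133.8  44. ] [502.1 141.6  53.7] [496.  137.4  49.7]
saddle [485.4  90.6  44.3] [499.6  98.9  52.6] [493.4  94.6  49.3]
0 553.3722133584215 111.79439701402143
45 598.2938868105502 109.14048400483973
(array([ 38.8,  -2.6, 168. ]), np.float64(-0.9223920477882529))
```

Saddle-derived seat (554,112.2) and edge-derived centre (553.4,111.8) agree, with yaw about -0.06. Descending to grip at +45 mm.

Emit:
{"method": "carry_out", "body": {"motion": [[0,20,-2,50,-0.9],[0,39,-2.6,95,-0.9],[0,39,-2.6,135,-0.9],[0,39,-2.6,168,-0.9],[0,39,-2.6,168,-0.9],[0,39,-2.6,168,-0.9]]}}

```text
time: 3.12
tool_pos: [600.1, 108.5, 24.4]
tcp_rot: [-3.14, -0.001, -0.06]
contact_force: [0.3, 0.7, 0.6]
grip_width: 91.6
```

Emit:
{"method": "carry_out", "body": {"motion": [[0.6,0,0,0,0],[1,0,0,0,0],[1,0,0,0,0],[1,0,0,0,0],[1,0,0,0,0],[1,0,0,0,0]]}}

```text
time: 3.88
tool_pos: [600.1, 108.5, 24.2]
tcp_rot: [-3.14, -0.0, -0.06]
contact_force: [0.1, -0.5, -0.6]
grip_width: 36.8
```

```bash
python3 - <<'E'
from plant import bot
print(bot.get_obs())
E
```

```text
{'time': 3.875, 'joint_positions': array([5.27032154e-02, 7.07922574e-01, 1.50708740e+00, 1.29589224e-03,
       9.26009636e-01, 1.68306193e+00]), 'dq': array([-8.64238221e-04,  3.09505389e-03, -6.94022542e-05, -6.79014295e-06,
       -4.01572361e-04,  1.34979771e-03]), 'tau': array([ 6.86725965e-03, -5.56187582e+01, -1.94014925e+01,  2.58407491e-02,
       -8.66008038e-02,  5.63641592e-06]), 'tool_pos': array([600.05163144, 108.49009054,  24.23020319]), 'tcp_rot': array([-3.14049886e+00, -4.52954702e-04, -6.03412032e-02]), 'contact_force': array([ 0.13392498, -0.48418965, -0.59987868]), 'moment': array([ 0.03563061,  0.04030965, -0.05682539]), 'grip_width': 36.76924276661564}
```

Emit:
{"method": "carry_out", "body": {"motion": [[1,0,0,0,0],[1,0,0,0,0],[1,0,0,0,0],[1,0,0,0,0]]}}

```text
time: 4.38
tool_pos: [600.1, 108.6, 24.2]
tcp_rot: [-3.14, -0.0, -0.06]
contact_force: [0.3, 0.0, -0.9]
grip_width: 21.9
```

Emit:
{"method": "carry_out", "body": {"motion": [[1,0,0,-15,0],[1,0,0,-40,0],[1,0,0,-80,0],[1,0,0,-120,0],[1,0,0,-140,0],[1,0,0,-140,0]]}}

```text
time: 5.12
tool_pos: [600.9, 108.4, 166.7]
tcp_rot: [-3.14, -0.005, -0.06]
contact_force: [0.0, -0.8, -2.8]
grip_width: 21.7
```

```bash
python3 - <<'E'
from h import *
from plant import bot
o=bot.get_obs();print(o["time"],o["tool_pos"],o["tcp_rot"],o["contact_force"],o["moment"],o["grip_width"])
for n in("wrist","side"):
    c=bot.capture(n); cv2.imwrite(f"pics/{n}3.png",c["color"][:,:,::-1]); np.savez(f"{n}3.npz",**c)
E
```

```text
5.125 [600.93598374 108.37661024 166.70750256] [-3.14004209 -0.00496515 -0.06036489] [ 0.01734303 -0.79133298 -2.8369148 ] [-0.0296325  -0.06806363 -0.00120621] 21.71551756705489
```

View pics/wrist3.png

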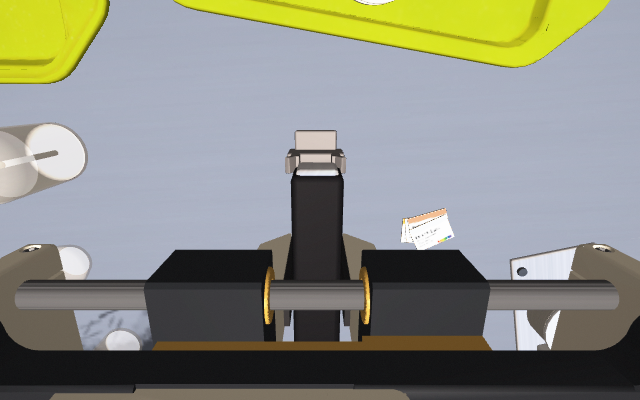

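View pics/side3.png

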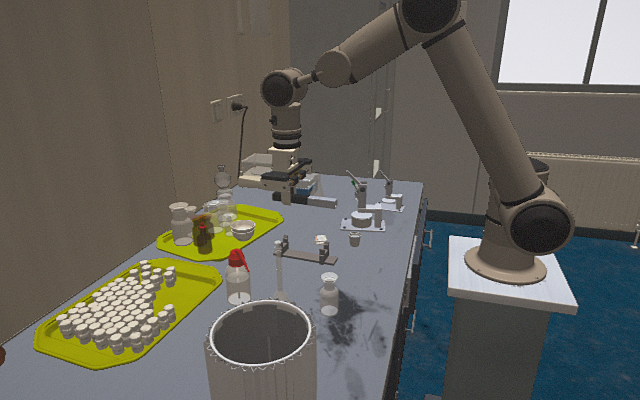

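```bash
python3 - <<'E'
from h import *
c=dict(np.load("wrist3.npz"));W=pts(c)
for v in range(165,250,6): print(v,W[v,310:325].mean(0).round(1))
c=dict(np.load("side3.npz"));W=pts(c)
for u in range(268,340,4):
  print(u,[tuple(W[v,u].round(0)) for v in (192,196,200,204)])
E
python3 -c "
import cv2
im=cv2.imread('pics/side3.png');cv2.imwrite('pics/s3c.png',cv2.resize(im[120:250,230:400],None,fx=4.5,fy=4.5,interpolation=2))"
```

```text
165 [649.6 104.9 184.2]
171 [648.7 105.  192.5]
177 [646.6 105.1 194.5]
183 [644.4 105.2 195.4]
189 [641.8 105.4 195.1]
195 [639.3 105.5 195.3]
201 [636.7 105.7 195.3]
207 [634.  105.9 195. ]
213 [631.4 106.  195.2]
219 [628.6 106.2 194.9]
225 [626.  106.3 195.2]
231 [623.3 106.5 195.2]
237 [620.4 106.7 194.8]
243 [617.8 106.8 195.3]
249 [615.  107.  195.2]
268 [(np.float64(879.0), np.float64(-374.0), np.float64(2.0)), (np.float64(862.0), np.float64(-334.0), np.float64(1.0)), (np.float64(842.0), np.float64(-288.0), np.float64(2.0)), (np.float64(823.0), np.float64(-244.0), np.float64(4.0))]
272 [(np.float64(862.0), np.float64(-378.0), np.float64(3.0)), (np.float64(647.0), np.float64(116.0), np.float64(185.0)), (np.float64(827.0), np.float64(-293.0), np.float64(2.0)), (np.float64(811.0), np.float64(-255.0), np.float64(1.0))]
276 [(np.float64(640.0), np.float64(103.0), np.float64(193.0)), (np.float64(633.0), np.float64(119.0), np.float64(188.0)), (np.float64(635.0), np.float64(116.0), np.float64(174.0)), (np.float64(793.0), np.float64(-253.0), np.float64(3.0))]
280 [(np.float64(628.0), 
[... 2879 characters left out ...]
(635.0), np.float64(-439.0), np.float64(3.0)), (np.float64(623.0), np.float64(-395.0), np.float64(2.0)), (np.float64(480.0), np.float64(126.0), np.float64(194.0)), (np.float64(479.0), np.float64(128.0), np.float64(183.0))]
332 [(np.float64(619.0), np.float64(-444.0), np.float64(2.0)), (np.float64(607.0), np.float64(-398.0), np.float64(3.0)), (np.float64(469.0), np.float64(124.0), np.float64(194.0)), (np.float64(468.0), np.float64(127.0), np.float64(184.0))]
336 [(np.float64(603.0), np.float64(-448.0), np.float64(3.0)), (np.float64(591.0), np.float64(-403.0), np.float64(2.0)), (np.float64(459.0), np.float64(118.0), np.float64(193.0)), (np.float64(462.0), np.float64(107.0), np.float64(177.0))]
```

View pics/s3c.png

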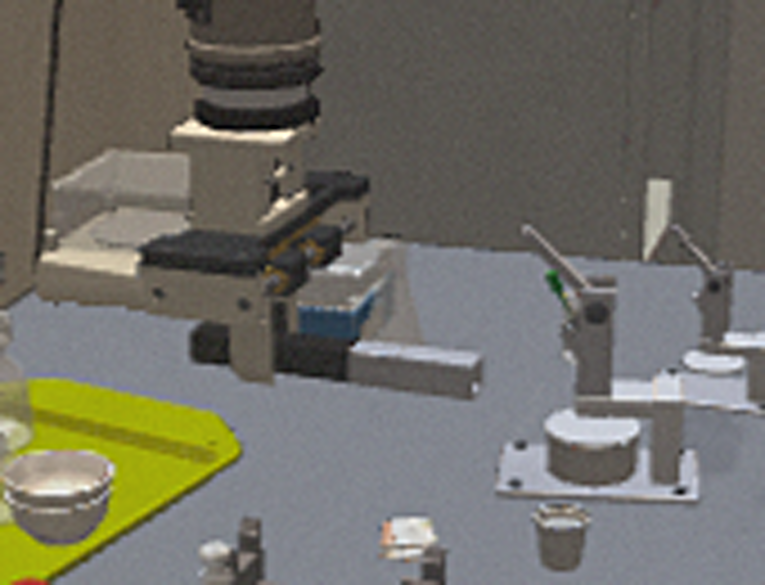

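The bar is held level, so the grip is firm and it doesn't sag. I'll hook its mouth over the stub tip by about 4 mm, tilt it by arcing the gripper up round the tip, then push it home. First to a stand-off about 25 mm out.

```bash
python3 - <<'E'
from h import *
from plant import bot
o=bot.get_obs()
u=np.array([np.cos(.16),np.sin(.16)]);tip=np.array([489.6,-141.7])
print(delta(o,np.r_[tip+u*170,215],.16), delta(o,np.r_[tip+u*170,177],.16))
E
```

```text
(array([ 71.2, 219. , -51.5]), np.float64(-12.620136617696193)) (array([ 71.3, 219.1, -13.5]), np.float64(-12.620136617696193))
```

Emit:
{"method": "carry_out", "body": {"motion": [[1,15,20,-30,0],[1,30,60,-51,-3],[1,50,105,-51,-6],[1,65,150,-51,-9],[1,71,190,-51,-12.6],[1,71,219,-40,-12.6],[1,71,219,-13.5,-12.6],[1,71,219,-13.5,-12.6],[1,71,219,-13.5,-12.6]]}}

```text
time: 6.35
tool_pos: [657.2, -114.2, 177.0]
tcp_rot: [-3.14, 0.001, 0.16]
contact_force: [0.2, -0.3, -1.7]
grip_width: 21.7
```

```bash
python3 - <<'E'
from h import *
from plant import bot
o=bot.get_obs();print(o["time"],o["tool_pos"],o["tcp_rot"],o["contact_force"],o["grip_width"],o["joint_positions"])
for n in("wrist","side","top"):
    c=bot.capture(n); np.savez(f"{n}4.npz",**c)
    im=c["color"][:,:,::-1]
    if n=="side": im=cv2.resize(im[140:240,290:420],None,fx=6,fy=6,interpolation=cv2.INTER_CUBIC)
    if n=="top": im=cv2.resize(im[140:270,320:430],None,fx=4.5,fy=4.5,interpolation=cv2.INTER_CUBIC)
    cv2.imwrite(f"pics/{n}4.png",im)
E
```

```text
6.35 [ 657.24190822 -114.18437886  176.99171685] [-3.14022987e+00  6.60260975e-04  1.60044109e-01] [ 0.16632218 -0.27042313 -1.67438494] 21.677781283318282 [-2.87248069e-01  6.44806946e-01  1.15759134e+00  9.68740992e-04
  1.34037922e+00  1.12328280e+00]
```

View pics/wrist4.png

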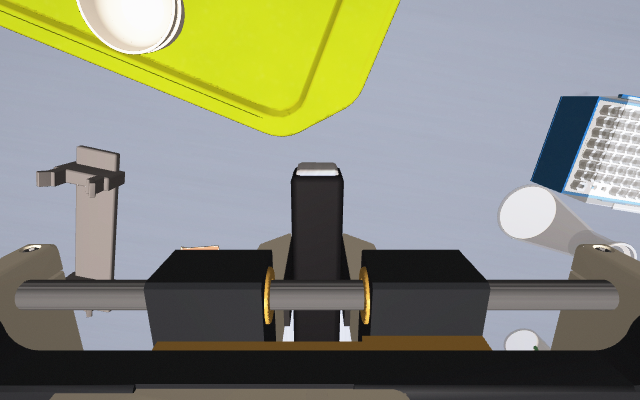

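View pics/side4.png

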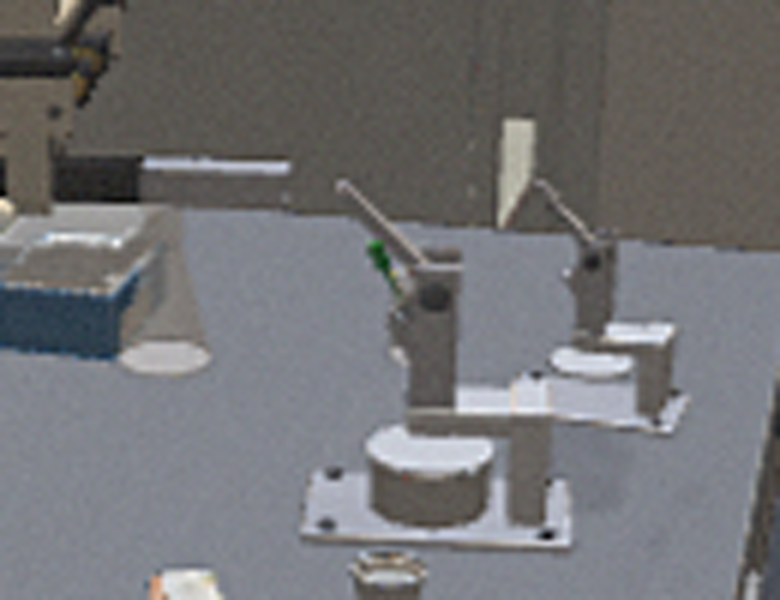

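View pics/top4.png

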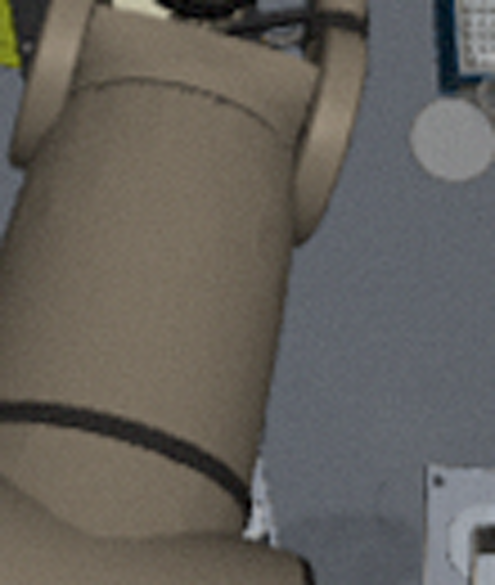

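The side view shows the bar mouth at about (338,170) px, facing the stub tip at (347,171). The arm hides the top view. I'll check predicted pixels against these.

```bash
python3 - <<'E'
from h import *
c=dict(np.load("side4.npz"));W=pts(c)
u=np.array([np.cos(.16),np.sin(.16),0]);n=np.array([-u[1],u[0],0]);tip=np.array([489.6,-141.7,197.4]);tcp=np.array([657.2,-114.2,177.])
mouth=tcp+[0,0,17]-141.6*u
print("gap along,lat",(mouth-tip)@u,(mouth-tip)@n)
f=lambda p:((proj(c,p)-[290,140])*6).round(0)
print("tip pred",f(tip),"seen ~ (343,186)")
for k,(a,b) in dict(nt=(11,11),nb=(11,-11),ft=(-11,11)).items(): print(k,f(mouth+n*a+[0,0,b]))
print("joint steel/black nt", f(mouth+u*95+n*11+[0,0,11]))
print("clamp pivot near cheek pred",f(np.array([434.6,-150.5,140])+n*23),"seen (434,294)")
# depth on bar side face & tip
for (x,y) in ((280,183),(270,183),(250,183),(230,183),(200,183),(344,186),(350,192)):
    U=int(290+x/6);V=int(140+y/6);p=W[V,U];print((x,y),p.round(1),((p-tip)@u).round(1),((p-tip)@n).round(1))
E
```

```text
gap along,lat 28.24054337564682 0.4470188642820933
tip pred [340. 181.] seen ~ (343,186)
nt [287. 172.]
nb [287. 211.]
ft [290. 161.]
joint steel/black nt [114. 167.]
clamp pivot near cheek pred [438. 298.] seen (434,294)
(280, 183) [ 521.6 -125.2  200.5] 34.2 11.2
(270, 183) [ 524.1 -121.8  201.3] 37.2 14.1
(250, 183) [ 538.2 -124.5  199.4] 50.8 9.3
(230, 183) [ 546.9 -119.2  200.3] 60.2 13.1
(200, 183) [ 563.2 -116.6  199.8] 76.6 13.1
(344, 186) [ 486.5 -132.6  197.7] -1.6 9.5
(350, 192) [ 484.3 -138.   192.8] -4.6 4.5
```

```bash
python3 - <<'E'
from h import *
c=dict(np.load("side4.npz"))
im=c["color"][155:195,315:365,::-1]
cv2.imwrite("pics/s4z.png",cv2.resize(im,None,fx=15,fy=15,interpolation=cv2.INTER_NEAREST))
E
```

View pics/s4z.png

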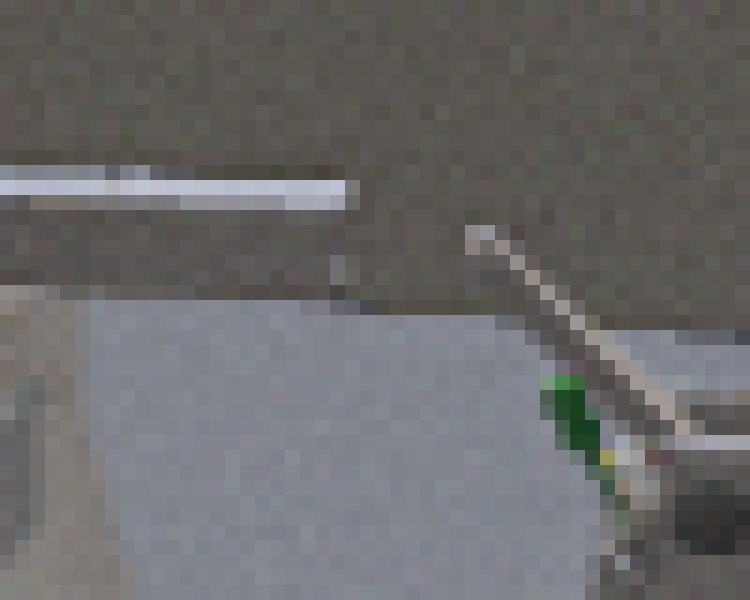

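```bash
python3 - <<'E'
from h import *
c=dict(np.load("side4.npz"))
im=cv2.resize(c["color"][155:195,315:365,::-1],None,fx=15,fy=15,interpolation=cv2.INTER_NEAREST)
u=np.array([np.cos(.16),np.sin(.16),0]);n=np.array([-u[1],u[0],0]);tip=np.array([489.6,-141.7,197.4])
a=.8;x=u*np.cos(a)+np.array([0,0,np.sin(a)]);w=-u*np.sin(a)+np.array([0,0,np.cos(a)])
piv=tip-80*x;print(piv)
q=lambda p:tuple(int(t) for t in (proj(c,p)+.5-[315,155])*15)
S=lambda s,hw,ht:[piv+x*s+n*i*hw+w*j*ht for i,j in((1,1),(1,-1),(-1,-1),(-1,1))]
A,B,C=S(80,4,3.5),S(74,5.5,5),S(20,5.5,5)
for r in(A,B): 
    for i in range(4): cv2.line(im,q(r[i]),q(r[(i+1)%4]),(0,0,255),1)
for i in range(4): cv2.line(im,q(B[i]),q(C[i]),(0,255,0),1); cv2.line(im,q(A[i]),q(B[i]),(0,255,0),1)
tcp=np.array([657.2,-114.2,177.]);m=tcp+[0,0,17]-141.6*u
M=[m+n*i*11+np.array([0,0,j*11]) for i,j in((1,1),(1,-1),(-1,-1),(-1,1))]
for i in range(4): cv2.line(im,q(M[i]),q(M[(i+1)%4]),(255,0,0),1); cv2.line(im,q(M[i]),q(M[i]+u*60),(255,0,0),1)
cv2.imwrite("pics/s4o.png",im)
E
```

```text
[ 434.57537024 -150.57984508  140.01151273]
```

View pics/s4o.png

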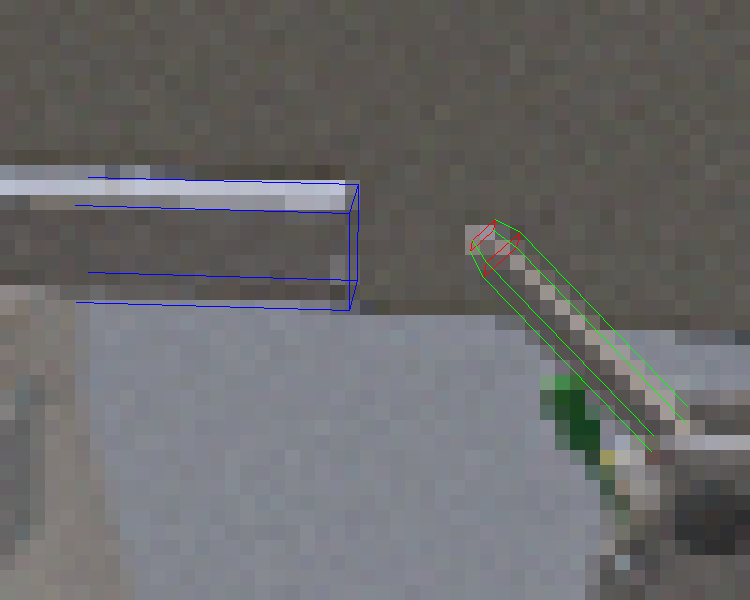

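The overlay matches the picture within about 0.3 px, so measured heights are good to roughly 1 mm. Hooking on about 4 mm.

Emit:
{"method": "carry_out", "body": {"motion": [[1,-12,0,0,0],[1,-22,0,0,0],[1,-27,0,0,0],[1,-30,0,0,0],[1,-30,0,0,0],[1,-30,0,0,0]]}}

```text
time: 7.25
tool_pos: [628.2, -118.9, 178.0]
tcp_rot: [-3.141, -0.001, 0.16]
contact_force: [-0.2, -0.4, -3.1]
grip_width: 21.8
```

```bash
cat > look.py <<'E'
from h import *
from plant import bot
import sys
k=sys.argv[1]
o=bot.get_obs();print(o["time"],o["tool_pos"].round(1),o["tcp_rot"].round(3),o["contact_force"].round(1),o["moment"].round(2),o["grip_width"])
c=bot.capture("side");np.savez(f"side{k}.npz",**c)
im=cv2.resize(c["color"][130:195,295:375,::-1],None,fx=9,fy=9,interpolation=cv2.INTER_CUBIC)
cv2.imwrite(f"pics/sz{k}.png",im)
E
python3 look.py 5
```

```text
7.25 [ 628.2 -118.9  178. ] [-3.141e+00 -1.000e-03  1.600e-01] [-0.2 -0.4 -3.1] [ 0.01 -0.09 -0.07] 21.794787882289057
```

View pics/sz5.png

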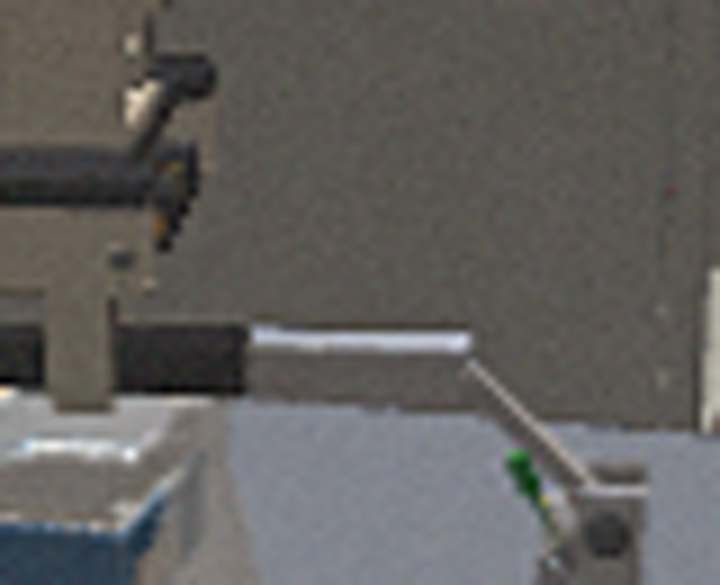

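The stub tip is inside the mouth at about (468,360) in the crop, with no notable force. Tilting by arcing up round the tip.

Emit:
{"method": "carry_out", "body": {"motion": [[1,-0.5,0,-7,0],[1,-1.5,0,-13.5,0],[1,-3,0,-20.5,0],[1,-4.3,0,-27,0],[1,-4.3,0,-27,0]]}}

```text
time: 7.92
tool_pos: [624.2, -119.8, 205.9]
tcp_rot: [3.141, -0.003, 0.16]
contact_force: [1.1, 0.4, -2.2]
grip_width: 22.0
```

```bash
python3 look.py 6
```

```text
7.925 [ 624.2 -119.8  205.9] [ 3.141e+00 -3.000e-03  1.600e-01] [ 1.1  0.4 -2.2] [ 0.16 -0.39 -0.01] 21.977240204215992
```

View pics/sz6.png

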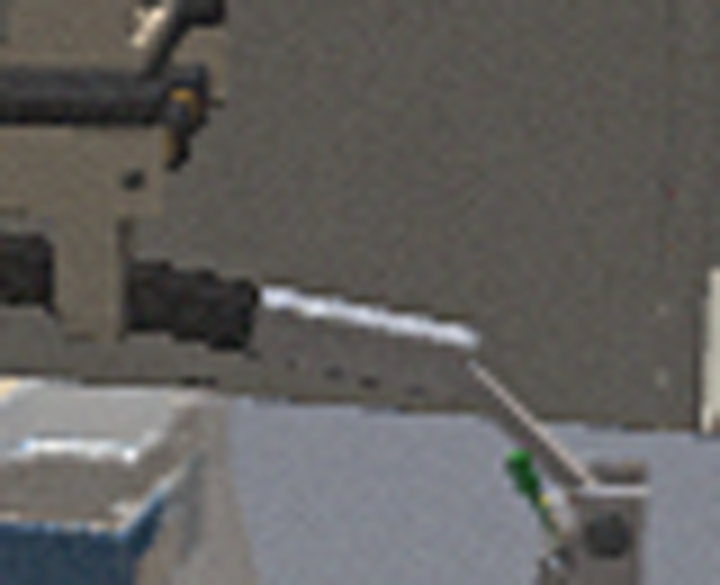

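The bar is turning in the grip as planned, now about 0.2 rad. Continuing to 0.8.

Emit:
{"method": "carry_out", "body": {"motion": [[1,-2,0,-6.5,0],[1,-4.5,0,-12.6,0],[1,-7.2,0,-19,0],[1,-10.2,0,-25.4,0],[1,-13.5,0,-31.5,0],[1,-17,0,-37.7,0],[1,-21,0,-43.5,0],[1,-25,0,-49,0],[1,-25,0,-49,0]]}}

```text
time: 9.1
tool_pos: [599.0, -123.9, 255.1]
tcp_rot: [3.141, -0.002, 0.16]
contact_force: [1.0, -0.0, -2.3]
grip_width: 21.8
```

```bash
python3 look.py 7
```

```text
9.1 [ 599.  -123.9  255.1] [ 3.141e+00 -2.000e-03  1.600e-01] [ 1.  -0.  -2.3] [ 0.07 -0.31 -0.01] 21.810944055602842
```

View pics/sz7.png

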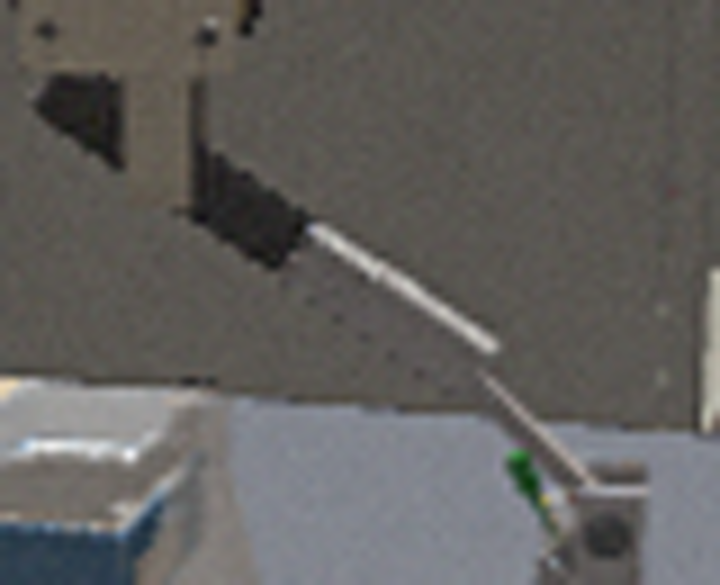

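Tilt is now about 0.6 with the tip still inside. On to 0.8.

Emit:
{"method": "carry_out", "body": {"motion": [[1,-4.5,0,-5.3,0],[1,-9.3,0,-10.6,0],[1,-14.3,0,-15.7,0],[1,-19.6,0,-20.6,0],[1,-19.6,0,-20.6,0]]}}

```text
time: 9.78
tool_pos: [579.3, -127.2, 276.0]
tcp_rot: [3.141, -0.002, 0.16]
contact_force: [0.7, -0.3, -2.8]
grip_width: 21.8
```

```bash
python3 look.py 8
```

```text
9.775 [ 579.3 -127.2  276. ] [ 3.141e+00 -2.000e-03  1.600e-01] [ 0.7 -0.3 -2.8] [ 0.04 -0.09  0.01] 21.790389490202568
```

View pics/sz8.png

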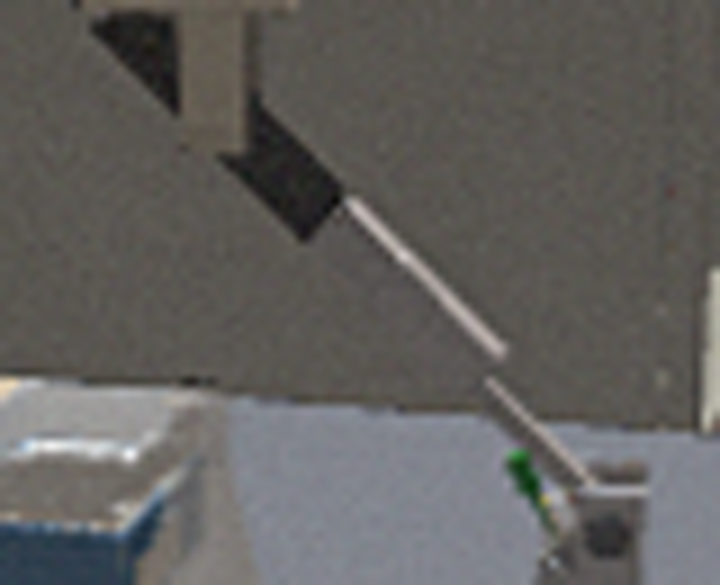

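Bar and stub look parallel in the picture. Pushing on along the stub, half first.

Emit:
{"method": "carry_out", "body": {"motion": [[1,-3.5,0,3.6,0],[1,-7,0,7.2,0],[1,-10.5,0,10.8,0],[1,-14,0,14.4,0],[1,-14,0,14.4,0]]}}

```text
time: 10.45
tool_pos: [565.2, -129.4, 261.1]
tcp_rot: [3.141, -0.001, 0.16]
contact_force: [-0.2, -0.2, -2.0]
grip_width: 21.9
```

```bash
python3 look.py 9
```

```text
10.45 [ 565.2 -129.4  261.1] [ 3.141e+00 -1.000e-03  1.600e-01] [-0.2 -0.2 -2. ] [ 0.   -0.11 -0.04] 21.88483715805499
```

View pics/sz9.png

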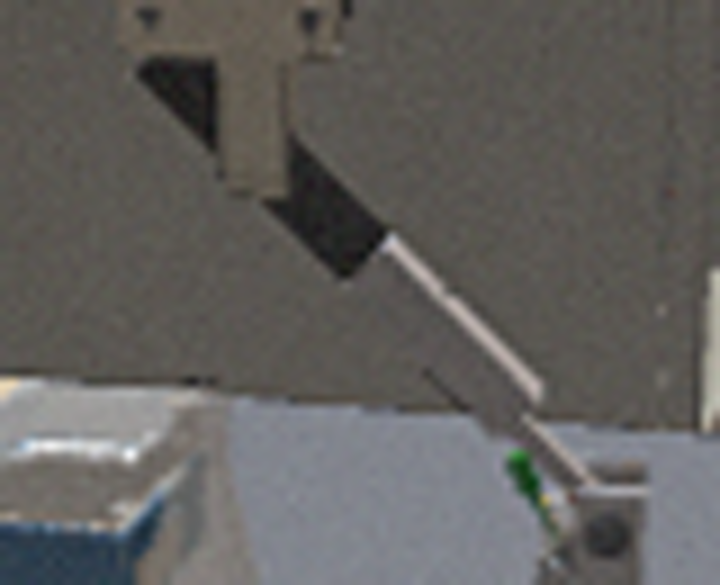

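Emit:
{"method": "carry_out", "body": {"motion": [[1,-3.5,0,3.6,0],[1,-7,0,7.2,0],[1,-10.5,0,10.8,0],[1,-13,0,13.4,0],[1,-15,0,15.5,0],[1,-15,0,15.5,0]]}}

```text
time: 11.25
tool_pos: [551.0, -131.9, 246.1]
tcp_rot: [3.14, -0.003, 0.16]
contact_force: [2.1, 0.2, -1.2]
grip_width: 21.5
```

```bash
python3 look.py 10
```

```text
11.25 [ 551.  -131.9  246.1] [ 3.14e+00 -3.00e-03  1.60e-01] [ 2.1  0.2 -1.2] [ 0.03 -0.33 -0.  ] 21.514532314871254
```

View pics/sz10.png

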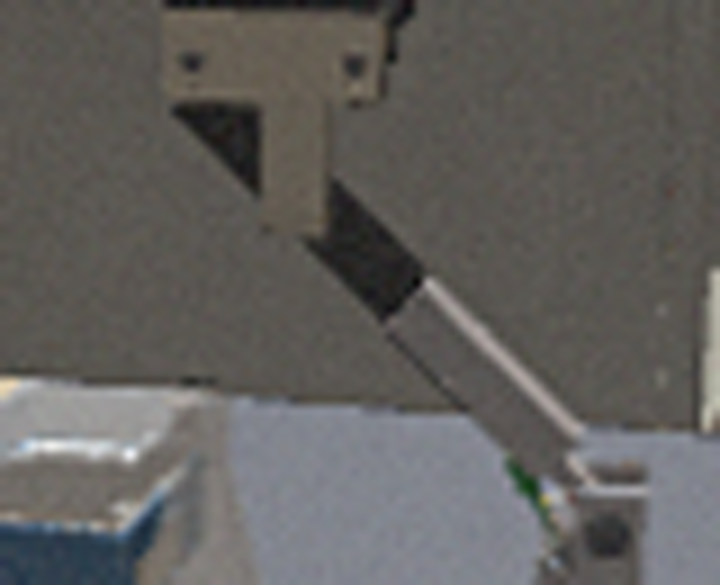

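The grasp radius from the pivot is 171.9 against 171.6 for fully on. I'll confirm with a 2 mm nudge and a force check.

Emit:
{"method": "carry_out", "body": {"motion": [[1,-0.8,0,0.8,0],[1,-1.5,0,1.6,0],[1,-1.5,0,1.6,0]]}}

```text
time: 11.68
tool_pos: [550.9, -132.0, 246.1]
tcp_rot: [3.139, -0.008, 0.16]
contact_force: [4.5, 2.9, 5.4]
grip_width: 21.8
```

```bash
python3 look.py 11; python3 - <<'E'
import numpy as np
# arc about the pivot: grasp (2 mm above bar centreline) at radius r, lever elevation e, relative to now
x0,z0=None,None
r=172.0
for e in np.arange(.8,-.16,-.08):
    print(round(e,2),round(r*np.cos(e)-2*np.sin(e)-(r*np.cos(.8)-2*np.sin(.8)),1),round(r*np.sin(e)+2*np.cos(e)-(r*np.sin(.8)+2*np.cos(.8)),1))
E
```

```text
11.675 [ 550.9 -132.   246.1] [ 3.139 -0.008  0.16 ] [4.5 2.9 5.4] [ 0.43 -0.66 -0.07] 21.826292524535283
0.8 0.0 0.0
0.72 9.6 -9.9
0.64 18.4 -20.5
0.56 26.3 -31.7
0.48 33.2 -43.6
0.4 39.2 -56.0
0.32 44.2 -68.8
0.24 48.2 -82.0
0.16 51.1 -95.4
0.08 52.9 -109.0
0.0 53.6 -122.8
-0.08 53.2 -136.5
```

Fully home: the extra nudge didn't move it and only the force rose. Swinging the lever down along the arc.

Emit:
{"method": "carry_out", "body": {"motion": [[1,4.5,0,5,0],[1,9,0,10,0],[1,13.5,0,15.2,0],[1,18,0,20.6,0],[1,22,0,26,0],[1,26,0,32,0],[1,29.5,0,38,0],[1,33,0,44,0],[1,36,0,50,0],[1,39,0,56,0]]}}

```text
time: 12.98
tool_pos: [589.8, -126.0, 191.1]
tcp_rot: [3.138, -0.007, 0.16]
contact_force: [-2.5, 0.4, 9.5]
grip_width: 21.9
```

```bash
python3 look.py 12
```

```text
12.975 [ 589.8 -126.   191.1] [ 3.138 -0.007  0.16 ] [-2.5  0.4  9.5] [ 0.05  0.76 -0.05] 21.890431226758057
```

View pics/sz12.png

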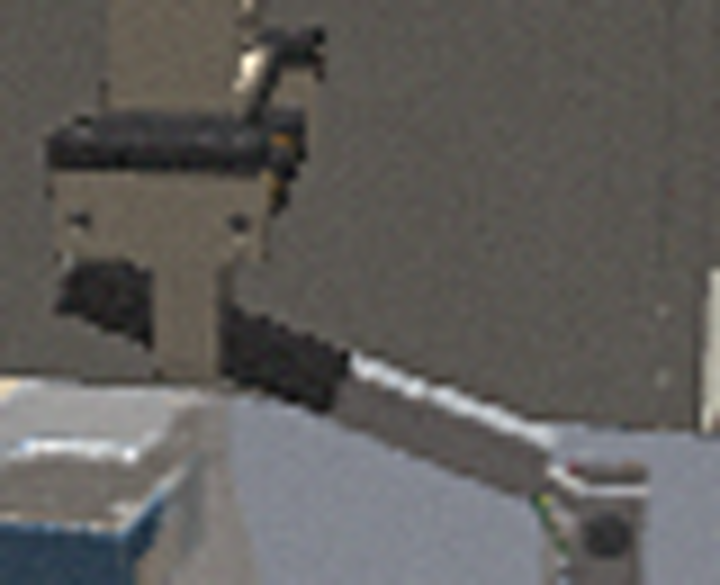

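Emit:
{"method": "carry_out", "body": {"motion": [[1,2.6,0,6.3,0],[1,5,0,12.8,0],[1,7,0,19.4,0],[1,9,0,26,0],[1,10.5,0,32.7,0],[1,12,0,39.4,0],[1,13,0,46.2,0],[1,13.5,0,53,0],[1,14,0,60,0],[1,14,0,65,0]]}}

```text
time: 14.28
tool_pos: [605.0, -123.7, 125.0]
tcp_rot: [3.138, -0.008, 0.16]
contact_force: [5.7, 0.6, 1.1]
grip_width: 21.9
```

```bash
python3 look.py 13
```

```text
14.275 [ 605.  -123.7  125. ] [ 3.138 -0.008  0.16 ] [5.7 0.6 1.1] [ 0.25 -0.58 -0.1 ] 21.884294581735123
```

View pics/sz13.png

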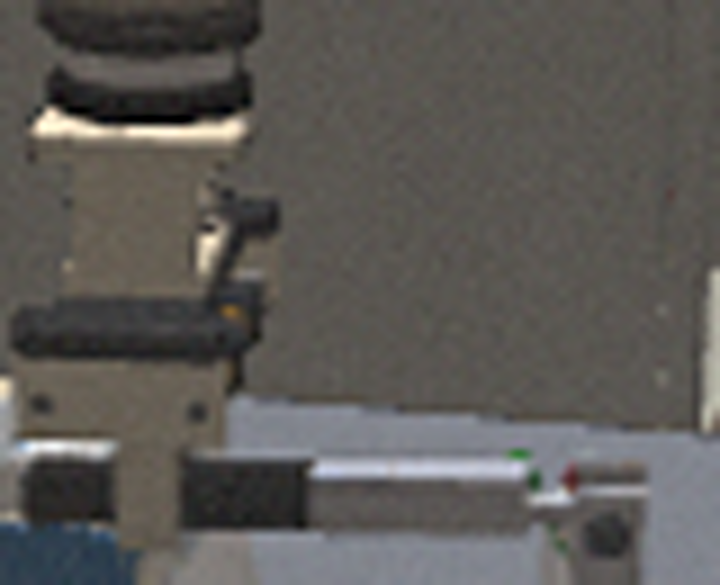

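The bar is about level and the lever lags it by the fit's play. Lowering in small steps and watching the force.

Emit:
{"method": "carry_out", "body": {"motion": [[1,0,0,3,0],[1,0,0,6,0],[1,-0.3,0,9,0],[1,-0.5,0,9,0]]}}

```text
time: 14.82
tool_pos: [605.1, -123.7, 115.5]
tcp_rot: [3.138, -0.009, 0.16]
contact_force: [5.3, 1.4, 0.2]
grip_width: 21.9
```

```bash
python3 look.py 14
```

```text
14.825 [ 605.1 -123.7  115.5] [ 3.138 -0.009  0.16 ] [5.3 1.4 0.2] [ 0.13 -0.72 -0.06] 21.921576702344485
```

View pics/sz14.png

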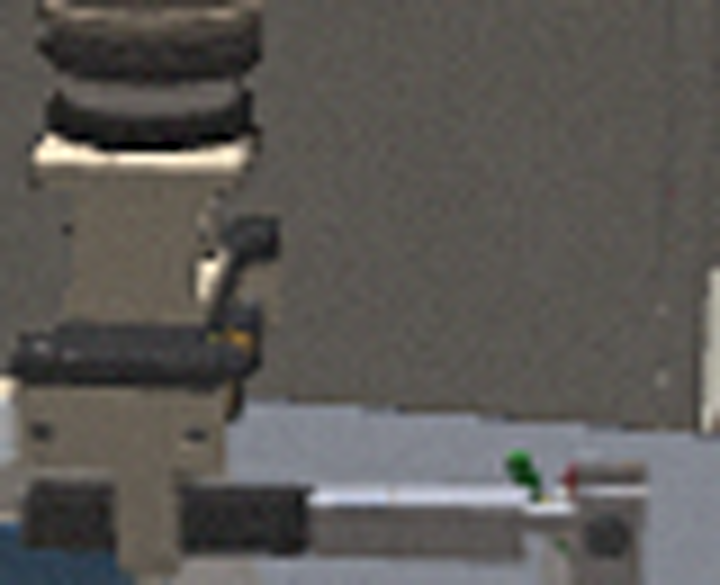

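Emit:
{"method": "carry_out", "body": {"motion": [[1,0,0,2,0],[1,-0.2,0,4,0],[1,-0.2,0,4,0],[1,-0.2,0,4,0]]}}

```text
time: 15.38
tool_pos: [605.0, -123.8, 111.5]
tcp_rot: [3.138, -0.009, 0.16]
contact_force: [4.7, -0.1, 1.2]
grip_width: 21.6
```

Emit:
{"method": "carry_out", "body": {"motion": [[1,0,0,1.5,0],[1,-0.2,0,3,0],[1,-0.2,0,3,0]]}}

```text
time: 15.75
tool_pos: [604.7, -123.9, 108.3]
tcp_rot: [3.138, -0.009, 0.16]
contact_force: [3.4, -0.1, 1.5]
grip_width: 21.9
```

```bash
python3 look.py 15; python3 - <<'E'
from h import *
c=dict(np.load("side15.npz"))
cv2.imwrite("pics/s15z.png",cv2.resize(c["color"][175:205,335:380,::-1],None,fx=16,fy=16,interpolation=cv2.INTER_CUBIC))
E
```

```text
15.75 [ 604.7 -123.9  108.3] [ 3.138 -0.009  0.16 ] [ 3.4 -0.1  1.5] [ 0.11 -0.24 -0.03] 21.908399316685482
```

View pics/s15z.png

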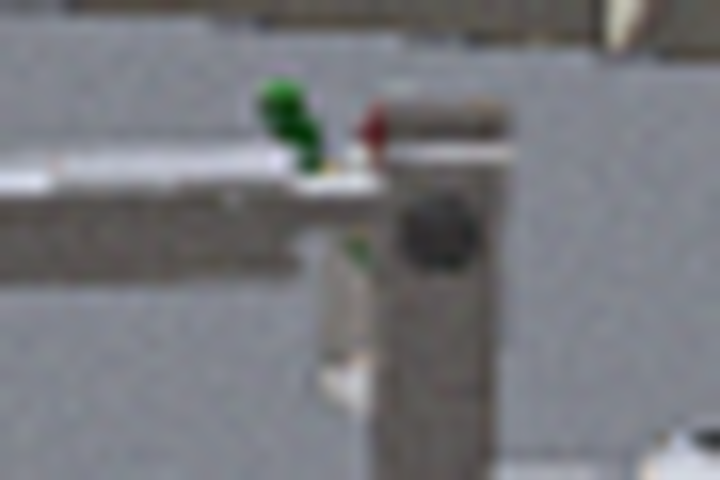

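Emit:
{"method": "carry_out", "body": {"motion": [[1,0,0,1.5,0],[1,-0.2,0,3,0],[1,-0.2,0,3,0]]}}

```text
time: 16.18
tool_pos: [604.4, -123.9, 105.2]
tcp_rot: [3.138, -0.009, 0.16]
contact_force: [1.9, 0.6, 1.9]
grip_width: 21.8
```

```bash
python3 look.py 16; python3 - <<'E'
from h import *
u=np.array([np.cos(.16),np.sin(.16),0]);n=np.array([-u[1],u[0],0])
piv=np.array([434.6,-150.5,140])
for k in("13","14","15","16"):
  c=dict(np.load(f"side{k}.npz"));im=c["color"][175:205,335:380,::-1]
  im=cv2.resize(im,None,fx=16,fy=16,interpolation=cv2.INTER_CUBIC)
  q=lambda p:tuple(int(t) for t in (proj(c,p)+.5-[335,175])*16)
  for e,col in((.08,(0,0,255)),(-.06,(0,255,0))):
    x=u*np.cos(e)+np.array([0,0,np.sin(e)]);w=-u*np.sin(e)+np.array([0,0,np.cos(e)])
    for hh in(5,-5): cv2.line(im,q(piv+x*10+n*5.5+w*hh),q(piv+x*36+n*5.5+w*hh),col,1)
  cv2.imwrite(f"pics/s{k}o.png",im)
E
```

```text
16.175 [ 604.4 -123.9  105.2] [ 3.138 -0.009  0.16 ] [1.9 0.6 1.9] [ 0.01 -0.09 -0.02] 21.820326806733775
```

View pics/s13o.png

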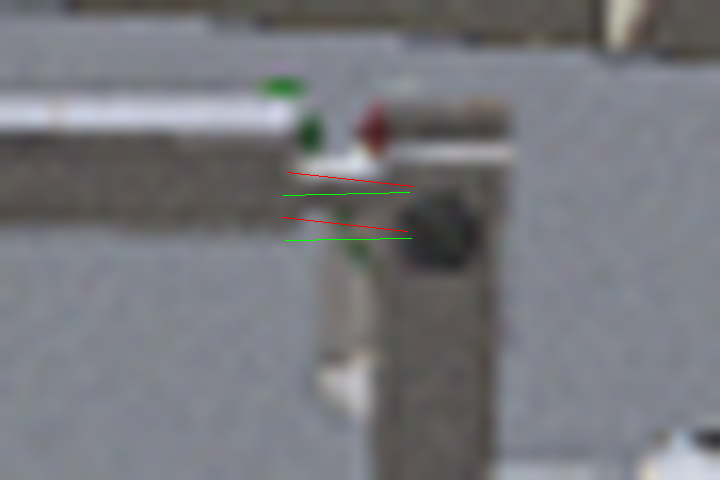

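View pics/s16o.png

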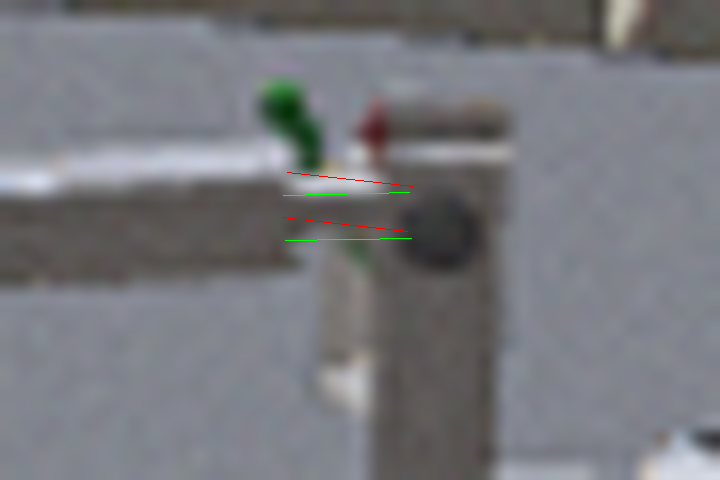

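The stub's edge now matches the -0.06 line (stop). It didn't move between the last two pictures while the bar kept taking up play, so it has snapped over with low force. Next: ease the bar back to line and draw it off.

Emit:
{"method": "carry_out", "body": {"motion": [[1,0,0,-3,0],[1,0.3,0,-6,0],[1,3,0,-6,0],[1,8,0,-5.7,0],[1,14,0,-5.3,0],[1,20,0,-5,0],[1,20,0,-5,0]]}}

```text
time: 17.1
tool_pos: [624.5, -120.6, 110.2]
tcp_rot: [3.138, -0.009, 0.161]
contact_force: [0.2, 0.6, -3.1]
grip_width: 21.7
```

```bash
python3 look.py 17
```

```text
17.1 [ 624.5 -120.6  110.2] [ 3.138 -0.009  0.161] [ 0.2  0.6 -3.1] [ 0.04 -0.06  0.03] 21.653900596503572
```

View pics/sz17.png

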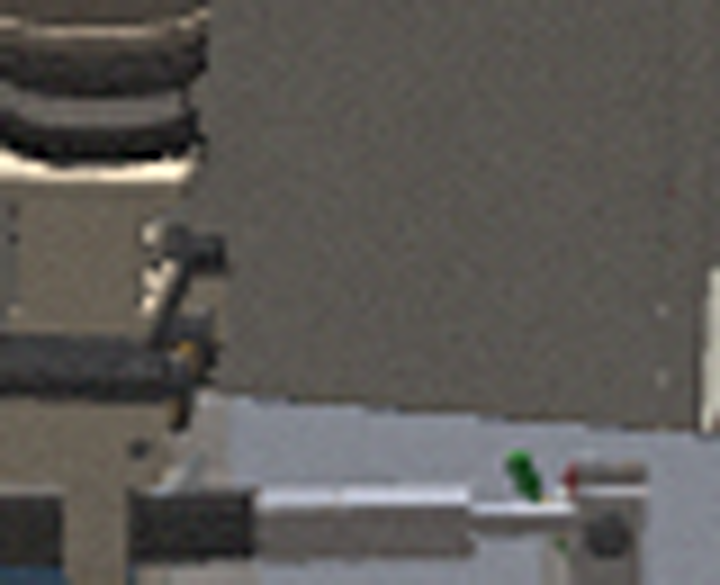

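Drawing off smoothly with no load; the lever stays put.

Emit:
{"method": "carry_out", "body": {"motion": [[1,7,0,0.5,0],[1,14,0,1,0],[1,21,0,1.3,0],[1,28,0,1.7,0],[1,35,0,2,0],[1,43,0,2,0],[1,52,0,2,0],[1,60,0,2,0],[1,60,0,2,0]]}}

```text
time: 18.27
tool_pos: [683.9, -110.9, 108.6]
tcp_rot: [3.138, -0.009, 0.161]
contact_force: [-0.5, 0.2, -1.8]
grip_width: 21.8
```

```bash
python3 look.py 18; python3 - <<'E'
from h import *
from plant import bot
c=dict(np.load("side18.npz"));W=pts(c);cv2.imwrite("pics/s18o.png",c["color"][:,:,::-1])
u=np.array([np.cos(.16),np.sin(.16),0])
c=bot.capture("wrist");np.savez("w18.npz",**c);cv2.imwrite("pics/w18.png",c["color"][:,:,::-1]);W=pts(c)
o=bot.get_obs();P=[]
for v in range(150,260,5):
    p=np.nanmedian(W[v,312:323],0);
    if 100<p[2]<160: P.append([(p-o["tool_pos"])@u,p[2]])
P=np.array(P);print(P.round(1).tolist())
print(bot.get_obs()["joint_positions"])
E
```

```text
18.275 [ 683.9 -110.9  108.6] [ 3.138 -0.009  0.161] [-0.5  0.2 -1.8] [ 0.03 -0.08  0.01] 21.837854769682504
[[49.5, 117.1], [50.0, 131.9], [48.1, 132.7], [46.4, 134.2], [44.4, 135.2], [42.3, 135.5], [40.1, 135.0], [38.1, 135.5], [35.9, 135.4], [33.8, 135.5], [31.5, 135.4], [29.3, 136.1], [27.2, 136.0], [25.0, 136.5], [22.7, 136.6], [20.4, 136.5], [18.2, 136.4], [16.1, 136.8], [13.6, 136.8], [11.3, 137.0]]
[-2.71992409e-01  7.42586861e-01  1.16471948e+00  8.18163877e-04
  1.22580055e+00  1.13799158e+00]
```

View pics/sz18.png

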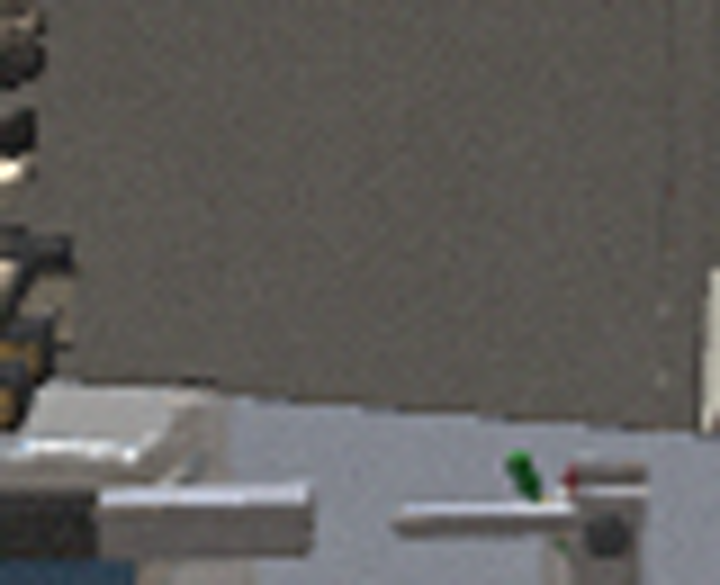

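View pics/w18.png

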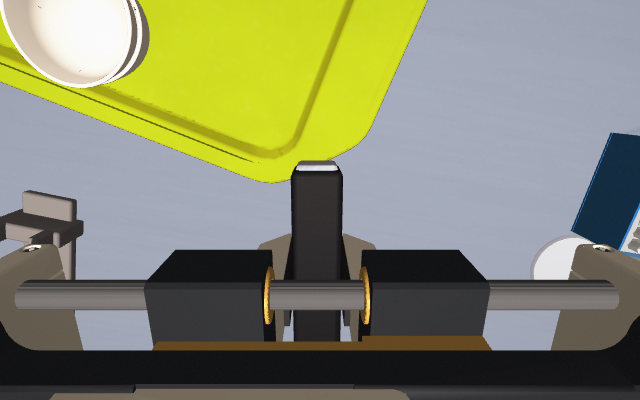

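The lever stays at its stop with the bar off. The bar tilts only -0.055 rad in the grip. Carrying it back above the rest.

```bash
python3 - <<'E'
from h import *
from plant import bot
o=bot.get_obs()
print(delta(o,[600,108.5,190],-.061),delta(o,[600,108.5,85],-.061))
E
```

```text
(array([ -46.4, -229.7,  -82.5]), np.float64(12.692586986871026)) (array([ -47.3, -230. ,   22.5]), np.float64(12.692586986871026))
```

Emit:
{"method": "carry_out", "body": {"motion": [[1,0,0,-40,0],[1,-8,-35,-82,2],[1,-20,-80,-82,5],[1,-30,-125,-82,9],[1,-38,-170,-82,12.7],[1,-44,-210,-82,12.7],[1,-47,-230,-60,12.7],[1,-47,-230,-20,12.7],[1,-47,-230,10,12.7],[1,-47,-230,10,12.7]]}}

```text
time: 19.62
tool_pos: [598.3, 108.4, 95.4]
tcp_rot: [3.14, -0.003, -0.061]
contact_force: [-0.2, -0.2, -2.0]
grip_width: 22.1
```

```bash
python3 - <<'E'
from h import *
from plant import bot
o=bot.get_obs();print(o["time"],o["tool_pos"].round(1),o["tcp_rot"].round(4))
print(delta(o,[600,108.5,85],-.061))
for n in("wrist","side"):
    c=bot.capture(n); cv2.imwrite(f"pics/{n}19.png",c["color"][:,:,::-1]); np.savez(f"{n}19.npz",**c)
c=dict(np.load("wrist19.npz"));W=pts(c)
z=W[...,2]
m=(z>44)&(z<56)&(W[...,0]>590)&(W[...,0]<660)&(abs(W[...,1]-108)<35)
Q=W[m];print(len(Q))
for s in(-1,1):
    q=Q[(Q[:,1]-107.5)*s>12]; print(q.mean(0).round(1),q.min(0).round(1),q.max(0).round(1))
P=[]
for v in range(150,260,5):
    r=np.where(abs(z[v,270:370]-112)<7)[0]+270
    if len(r)>10: a=W[v,r]; P.append([a[:,0].mean(),a[:,1].mean(),len(r)])
P=np.array(P);p=np.polyfit(P[:,0],P[:,1],1);print("bar yaw",np.arctan(p[0]),"y at 623",np.polyval(p,623.4), "far x",P[:,0].max())
E
```

```text
19.625 [598.3 108.4  95.4] [ 3.1398e+00 -3.1000e-03 -6.1100e-02]
(array([ 1.7, -0.3, 10.4]), np.float64(-0.0046722352558086775))
635
[623.   86.3  49.9] [615.4  82.4  45.1] [629.5  90.4  53.3]
[625.2 128.5  48.6] [617.7 122.5  44. ] [631.9 134.2  53.4]
bar yaw -0.03798639576145775 y at 623 105.46023040084603 far x 647.968738901307
```

View pics/wrist19.png

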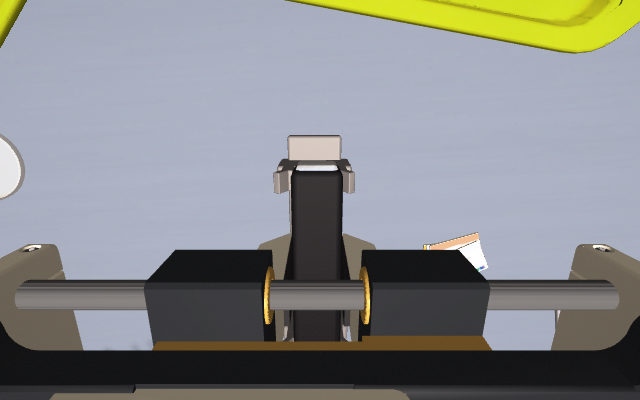

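View pics/side19.png

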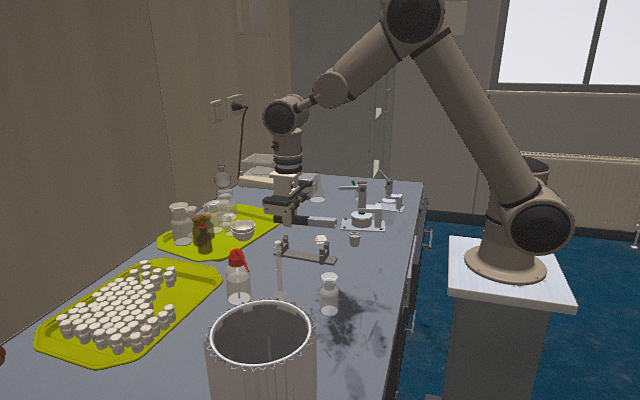

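The bar is lined up over the saddles, which read y≈107.4 at the far one against 107 for the bar. Lowering.

Emit:
{"method": "carry_out", "body": {"motion": [[1,1.7,0,15,0],[1,1.7,0,30,0],[1,1.7,0,42,0],[1,1.7,0,52,0],[1,1.7,0,58,0],[1,1.7,0,62,0],[1,1.7,0,66,0],[1,1.7,0,66,0]]}}

```text
time: 20.72
tool_pos: [603.0, 108.2, 32.5]
tcp_rot: [3.141, -0.01, -0.061]
contact_force: [-0.1, 0.6, -2.9]
grip_width: 21.8
```

Emit:
{"method": "carry_out", "body": {"motion": [[1,0,0,2,0],[1,0,0,4,0],[1,0,0,5,0],[1,0,0,5,0]]}}

```text
time: 21.22
tool_pos: [603.0, 108.2, 27.4]
tcp_rot: [3.141, -0.009, -0.061]
contact_force: [0.3, 0.5, -1.9]
grip_width: 21.9
```

```bash
cat > look2.py <<'E'
from h import *
from plant import bot
import sys
k=sys.argv[1]
o=bot.get_obs();print(o["time"],o["tool_pos"].round(1),o["tcp_rot"].round(3),o["contact_force"].round(1),o["moment"].round(2),o["grip_width"])
c=bot.capture("side");np.savez(f"side{k}.npz",**c)
cv2.imwrite(f"pics/r{k}.png",cv2.resize(c["color"][200:280,255:355,::-1],None,fx=7,fy=7,interpolation=cv2.INTER_CUBIC))
E
python3 look2.py 20
```

```text
21.225 [603.  108.2  27.4] [ 3.141 -0.009 -0.061] [ 0.3  0.5 -1.9] [ 0.05 -0.09  0.02] 21.938781899803093
```

View pics/r20.png

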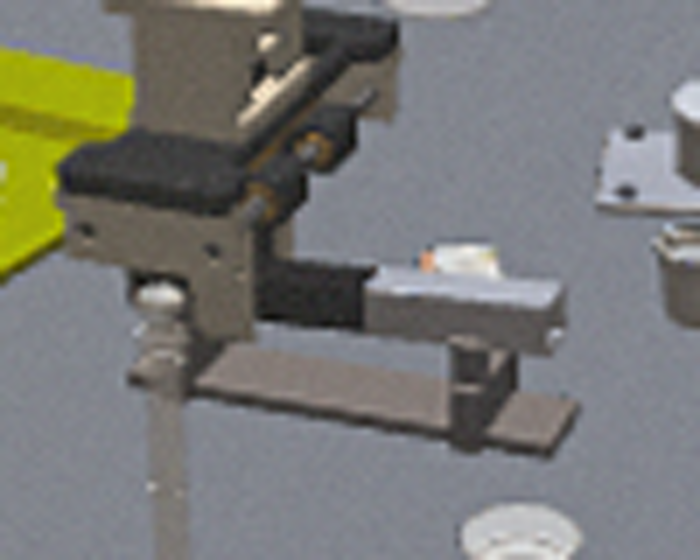

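Both ends are inside the slots, with the mouth end still a few mm up because of the tilt. Correcting x by -2.5 and pressing gently to level it.

Emit:
{"method": "carry_out", "body": {"motion": [[1,-2.5,0,0,0],[1,-2.5,0,1.5,0],[1,-2.5,0,3,0],[1,-2.5,0,4.5,0],[1,-2.5,0,4.5,0]]}}

```text
time: 21.9
tool_pos: [600.3, 108.4, 23.9]
tcp_rot: [3.141, -0.009, -0.061]
contact_force: [-4.6, 0.8, 7.0]
grip_width: 21.6
```

```bash
python3 look2.py 21
```

```text
21.9 [600.3 108.4  23.9] [ 3.141 -0.009 -0.061] [-4.6  0.8  7. ] [-0.05  0.49 -0.04] 21.615023566830946
```

View pics/r21.png

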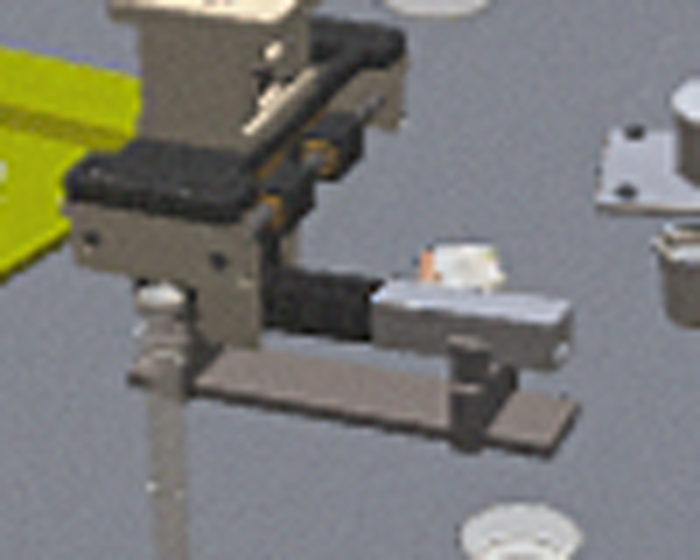

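Emit:
{"method": "carry_out", "body": {"motion": [[1,0,0,1,0],[1,0,0,2,0],[1,0,0,2,0]]}}

```text
time: 22.32
tool_pos: [600.0, 108.4, 23.2]
tcp_rot: [3.141, -0.009, -0.061]
contact_force: [-5.1, -0.6, 8.5]
grip_width: 21.7
```

```bash
python3 look2.py 22
```

```text
22.325 [600.  108.4  23.2] [ 3.141 -0.009 -0.061] [-5.1 -0.6  8.5] [-0.05  0.58 -0.03] 21.66075342924123
```

View pics/r22.png

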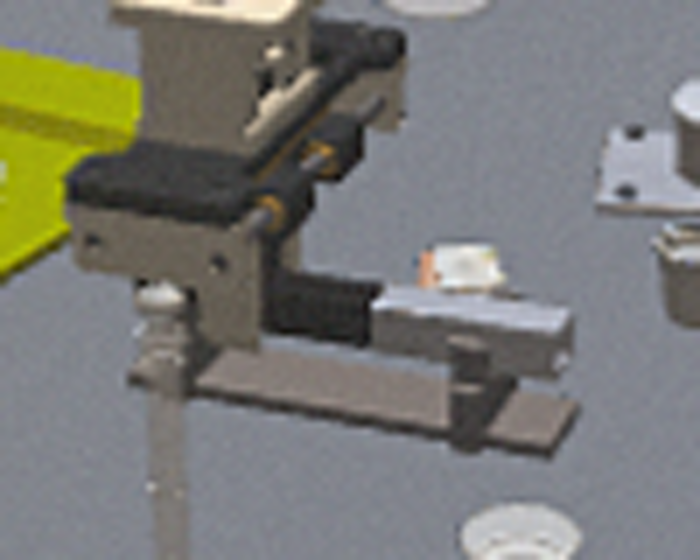

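Emit:
{"method": "carry_out", "body": {"motion": [[1,0,0,1.5,0],[1,0,0,1.5,0],[0.6,0,0,0,0],[0.4,0,0,-2,0],[0,0,0,-2,0],[0,0,0,-2,0],[0,0,0,-2,0],[0,0,0,-2,0],[0,0,0,-2,0],[0,0,0,-2,0]]}}

```text
time: 23.62
tool_pos: [600.0, 108.4, 25.1]
tcp_rot: [3.14, -0.009, -0.061]
contact_force: [0.1, 0.2, 0.5]
grip_width: 90.9
```

```bash
python3 look2.py 23
```

```text
23.625 [600.  108.4  25.1] [ 3.14  -0.009 -0.061] [0.1 0.2 0.5] [0.03 0.07 0.02] 90.90324576660495
```

View pics/r23.png

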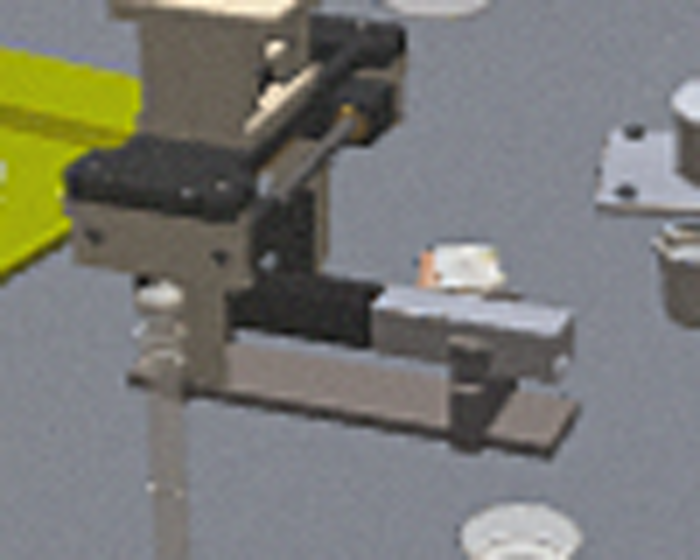

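Released. Retreating straight up and back for a view of both.

Emit:
{"method": "carry_out", "body": {"motion": [[0,0,0,-30,0],[0,0,0,-80,0],[0,-10,0,-130,0],[0,-25,20,-180,0],[0,-40,60,-230,0],[0,-55,90,-260,0],[0,-70,110,-270,0],[0,-70,110,-270,0],[0,-70,110,-270,0]]}}

```text
time: 24.8
tool_pos: [521.1, 3.8, 294.1]
tcp_rot: [3.141, -0.009, -0.061]
contact_force: [0.4, 0.5, -1.5]
grip_width: 91.5
```

```bash
python3 look2.py 24; python3 - <<'E'
from h import *
from plant import bot
c=bot.capture("wrist");np.savez("w24.npz",**c);cv2.imwrite("pics/w24.png",c["color"][:,:,::-1]);W=pts(c);z=W[...,2]
m=(abs(z-52)<6)&(W[...,0]>440)&(W[...,0]<670)&(abs(W[...,1]-112+(W[...,0]-553)*.06)<9)
q=W[m];print("bar top",len(q),q[:,0].min(),q[:,0].max(),q.mean(0))
A=np.c_[q[:,0]-553,q[:,1]-112,np.ones(len(q))];print("plane",np.linalg.lstsq(A,q[:,2],rcond=None)[0])
m=(abs(z-52)<6)&(W[...,0]>520)&(W[...,0]<600)&(abs(W[...,1]-112)<25)
q=W[m];p=np.polyfit(q[:,0],q[:,1],1);print("yaw",p[0],np.polyval(p,553.4))
c=bot.capture("side");cv2.imwrite("pics/sfull.png",c["color"][:,:,::-1]);
c2=bot.capture("top");cv2.imwrite("pics/topf.png",c2["color"][:,:,::-1])
im=cv2.resize(c["color"][150:230,325:405,::-1],None,fx=7,fy=7,interpolation=cv2.INTER_CUBIC);cv2.imwrite("pics/cl24.png",im)
E
```

```text
24.8 [521.1   3.8 294.1] [ 3.141 -0.009 -0.061] [ 0.4  0.5 -1.5] [0.05 0.04 0.01] 91.47894882307949
bar top 2344 460.02486651026715 649.5268089675926 [560.41105506 111.48357888  52.39795176]
plane [-2.59246213e-03 -4.45261328e-03  5.24148652e+01]
yaw -0.06551739583426355 109.93073435556568
```

View pics/w24.png

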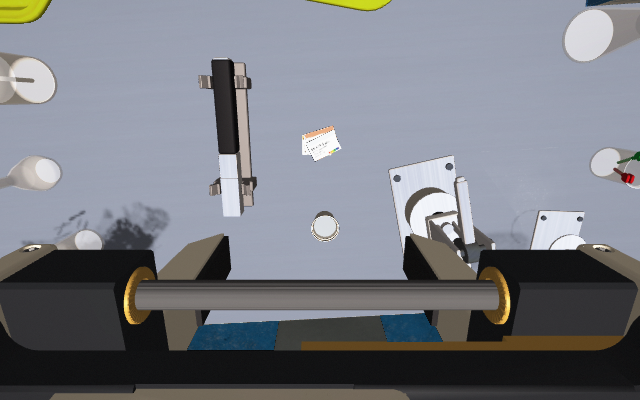

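View pics/cl24.png

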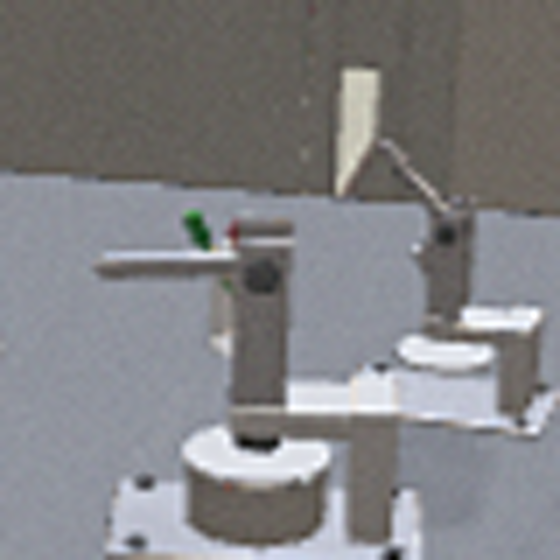

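View pics/r24.png

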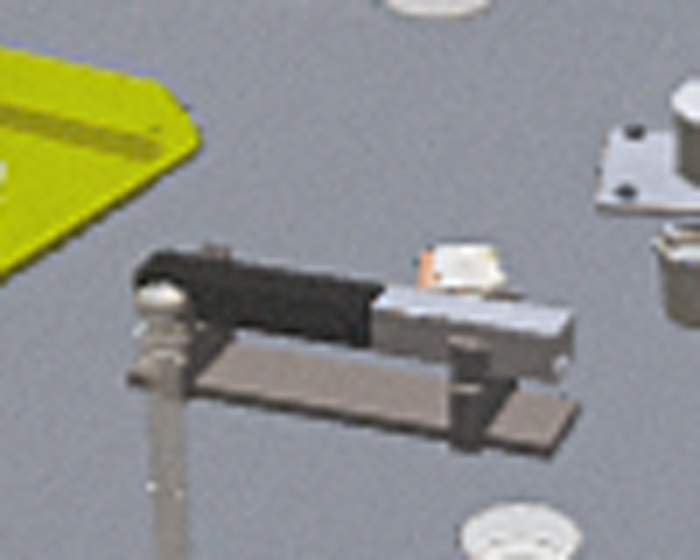

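View pics/topf.png

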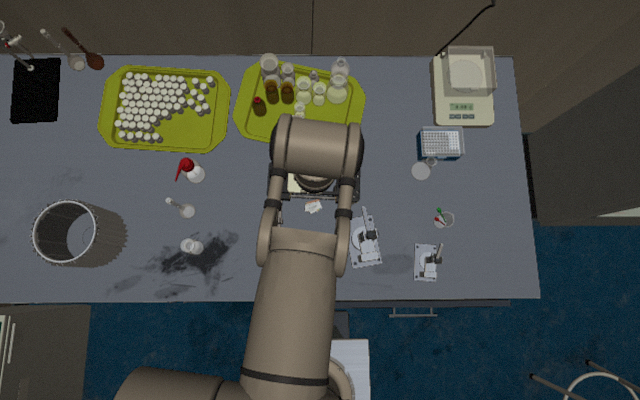

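The bar lies level in both saddles: top at 52.4 mm, slope about 0.003, centre within about 1–2 mm of before. The lever is level, the plunger is on the tin, and the bystanders haven't moved. Handing in.

```bash
python3 - <<'E'
from plant import bot
o=bot.get_obs();print(o["time"],o["contact_force"],abs(o["dq"]).max())
print(bot.close_job())
E
```

```text
25.0 [ 0.24366806  0.32642597 -0.31818785] 0.0023760977126351186
the job is handed in; nothing more can be done
None
```

The tin is clamped, the bar is back in its rest, and the job was handed in at 25.0 s of the 53 s allowed.

**What I did:** I gripped the bar near its far end. It would not sag in the grip, so I hooked its mouth over the stub tip and tilted it by lifting the gripper in an arc. I pushed it fully home: a further nudge did not move it, only raised the force. I swung the lever over to its stop, drew the bar off and laid it back in both saddles.

**Last checks:**
- **Lever:** it stayed level at its stop with the bar off, with the plunger on the tin.
- **Force:** at the stop the wrist read only about 2 N, and the highest reading at any check was about 10 N.
- **Bar:** it lies level in both saddles, its top 52.4 mm above the bench and its centre 1–2 mm from where it lay.
- **Bystanders:** those I could see are where they were, judged by eye; the arm hid part of the top view.

**Disagreements:**
- One lateral estimate of the bar over the saddles differed by about 1.5 mm from the gripper position, and the slot's play covered that.
- On lowering, the arm drifted 3 mm along the rest, which I corrected.
- After laying down, two fits of the bar's sideways position differed by about 2 mm, the less reliable one probably picking up the saddle lips.

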